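# Restock the reagent lanes first-in-first-out

### The job

Restock the two shelf lanes first-in-first-out: in each lane first bring the old bottle or jar from the back right up against the front stop, then load the new stock from the delivery tray behind it, both new bottles in the narrow bottle lane and the new jar in the wide jar lane. Keep everything upright, set the glass down gently on the lane floor without letting it drop, and leave the small vial on the tray, the beaker and the wash bottle where they stand.

Things in the scene. Friction and masses are not known exactly. Their poses are not given: they have to be found in the camera images.
- bottle_lane: The narrower (bottle) lane, one old bottle near its back: fixed grey tray, inside 190 long (x), 56 wide (y), floor 4 above the bench, side rails and front stop 20 high, back stop 45 high. Origin: centre of its underside. Front = -x, nearer the robot, with a white card; inner face of front stop at x -95, of back stop at x +95; z up. Sizes in mm.
- jar_lane: The wider (jar) lane, one old jar near its back: fixed grey tray, inside 190 long (x), 74 wide (y), floor 4 above the bench, side rails and front stop 20 high, back stop 45 high. Origin: centre of its underside. Front = -x, nearer the robot, with a white card; inner face of front stop at x -95, of back stop at x +95; z up. Sizes in mm.
- old_bottle_mid (a point): The old bottle, in the bottle lane near its back: amber glass, white screw cap, blank label, 94 tall: round body of diameter 40 up to 62 from its underside, sloping shoulder, cap of diameter 25 from 77 to 94; 130 g. Point: its centre, on its axis, 47 above its underside; z up. Sizes in mm.
- old_jar_mid (a point): The old jar, in the jar lane near its back: squat, wide-mouth, amber glass, white screw cap, blank label, 76 tall: round body of diameter 58 up to 50 from its underside, cap of diameter 47 from 59 to 76; 200 g. Point: its centre, on its axis, 38 above its underside; z up. Sizes in mm.
- new_bottle_a_mid (a point): One of two alike new bottles, standing on the delivery tray (fixed steel tray 190 x 210, floor 3 thick, rim 17 high): amber glass, white screw cap, blank label, 94 tall: round body of diameter 40 up to 62 from its underside, sloping shoulder, cap of diameter 25 from 77 to 94; 130 g. Point: its centre, on its axis, 47 above its underside; z up. Sizes in mm.
- new_bottle_b_mid (a point): The other new bottle, also on the delivery tray: amber glass, white screw cap, blank label, 94 tall: round body of diameter 40 up to 62 from its underside, sloping shoulder, cap of diameter 25 from 77 to 94; 130 g. Point: its centre, on its axis, 47 above its underside; z up. Sizes in mm.
- new_jar_mid (a point): The new jar, standing on the delivery tray (floor 3 above the bench): squat, wide-mouth, amber glass, white screw cap, blank label, 76 tall: round body of diameter 58 up to 50 from its underside, cap of diameter 47 from 59 to 76; 200 g. Point: its centre, on its axis, 38 above its underside; z up. Sizes in mm.
- vial_mid (a point): Small amber vial with a white cap, diameter 28, 58 tall, loose on the delivery tray: it stays there. Point: its centre, 29 above its underside. Sizes in mm.
- beaker_mid (a point): Empty glass beaker, diameter 70, 90 tall, loose on the bench: leave alone. Point: its centre, 45 above its underside. Sizes in mm.
- wash_bottle_mid (a point): White wash bottle, blue cap, bent spout; diameter 62, 180 tall with the spout, loose on the bench: leave alone. Point: on its axis, 67 above its underside. Sizes in mm.

How it is judged:
By the outcome, as a careful person would: the job done as asked, in the order asked, and still so for the second after the job is handed in, with the robot touching nothing.
It also fails if it takes over 120 s, if anything falls off the work surface, if the arm or the gripper's body presses on something with over 40 N, if the wrist force passes 120 N, or if a joint passes its speed limit or range.

### The arm

A 6-joint arm with a two-finger parallel gripper is mounted at the origin on the work surface. World frame = base frame: x ahead of the robot, y to its left, z up, the work surface at z = 0. Lengths are in m, angles in rad, forces in N, time in s.
With the tool pointing down it reaches from about 0.425 to 0.95 m from the base axis. Payload 3.5 kg.
Tool frame: the origin (TCP) lies between the finger pads; the fingertips stand 14 mm ahead of it and the grasp point (between the pads) lies 5 mm behind it (ctrl.tip_extent is the distance from the TCP to the fingertips, in m); x points along the fingers, z is the direction in which the jaws open and shut, and the axes are right-handed (so a half turn about x gives the same grasp; the last joint's range is limited). The gripper opens to 85 mm and grips with 20 to 120 N. Pads are 22 mm wide; open, the fingers measure 114 mm over their backs; the gripper's body (76 mm by 85 mm) begins 54 mm behind the grasp point. The pads swing forward as they close: fully open they stand 13 mm farther back than shut.
Start: joints at [-1.358, 0.286, 1.577, -0, 1.279, -0.15], TCP at [0.24, -0.631, 0.245] pointing down, gripper open.
Joint ranges: [-2.77, 2.77], [-0.9, 2.22], [0.21, 2.48], [-1.53, 4.67], [0.24, 2.81], [-2.84, 2.84]. Speed limits (rad/s): [2.79, 2.79, 3.14, 3.14, 3.14, 3.14].

### API

Orientations are given as a unit quaternion [x, y, z, w].
In Python, from plant import ctrl gives the robot as it stands.
- The arm moves only by the tool move_arm, never from a script. Its argument "commands" is one flat list of numbers, 4 for each row, row after row: the shift along the tool's x, y, z in units of 25 mm (1.0 is 25 mm), then the turn about the tool's x in units of 5 degrees (1.0 is 5 degrees). A call has 1 to 20 rows; each row shifts and turns the commanded pose from where the row before left it, along the tool's axes as they then stand; what a row does not reach is not made up. A row lasts 1/8 s, in which the tool goes at most 62.5 mm and 10.7 degrees, less where a joint would pass 70% of its speed; a pose out of reach is approached as far as the arm can. A call is refused whole if a number of a shift passes 1 or a number of a turn 1, either way. A call with a gripper value outside its range is refused whole. "jaw" is the finger opening in mm, from 0 to 85.4, set as the call begins (left out, the last holds). The fingers move at their own pace and stop on an object; "force" is the grip in N (left out, the last holds). Time passes only in rows, so rows that do not move let the fingers close. It gives the time, the measured TCP pose, the force and the opening at its end, in the units of the state.
- ctrl.get_state(): the state, without advancing time (a new reading comes with each control period).
- ctrl.read_camera(name): name is "scene" or "top" or "wrist"; returns the picture (384x512x3 uint8, red, green, blue); there is no depth.
- ctrl.get_calibration(name): a dict with "camera_matrix" (3x3 intrinsics, pixels), "camera_from_world" (4x4, takes a point from world to camera coordinates); the wrist camera has in their place "mount" (4x4, takes a point from camera to tool coordinates, whose origin is the TCP and whose axes are the tool frame's). Camera axes: x right, y down, z forward; pixel columns grow to the right and rows downward; lengths in m; the calibration is good to about 2 mm. A picture is of the moment at which its call begins: read the wrist's pose just before it. get_calibration takes no time and is no camera call.
- ctrl.sign_off(): hands the job in, once; it reports no verdict.
The state is a dict: "time": time; "qpos": joint angles; "dq": joint speeds; "joint_efforts": joint torques, N m; "eef_pos": TCP position; "tcp_rot": TCP orientation; "contact_force": force on the tool from outside, world axes, zero at the start; "wrist_torque": the same for the moment, N m; "opening": opening from 0.0 (shut) to 1.0 (fully open).
Only numpy, scipy, OpenCV 4.12 (cv2) and the standard library are available. Lean on these libraries where they do the work, as an engineer would, in place of code of your own. Each camera call takes 0.05 s, during which the arm holds its last target.

## Working session

There is one attempt and no reset: what is moved stays moved. The work goes in short steps, Python scripts to look and compute and a tool call to move; the robot and the scene stay as the last step left them, time stands still between calls to the robot, and variables do not carry over. Pictures are saved under pics/ and viewed, and the job is handed in when it is done.

Besides the shell and the picture viewer there is one more tool, called after "Emit:" by a JSON object that holds its "method" and its "body". move_arm: Moves the arm, as the interface text tells. Its arguments: {"type":"object","properties":{"commands":{"type":"array"},"jaw":{"type":"number"},"force":{"type":"number"}},"required":["commands"]}

```bash
ls; mkdir -p pics; python3 - <<'E'
from plant import ctrl
import cv2
print(ctrl.get_state())
for n in ["scene","top","wrist"]:
    im=ctrl.read_camera(n); cv2.imwrite(f"pics/{n}0.png",cv2.cvtColor(im,cv2.COLOR_RGB2BGR))
    print(n,ctrl.get_calibration(n))
print(ctrl.tip_extent)
E
```

```text
pics
{'time': 0.0, 'qpos': array([-1.35797445e+00,  2.87183040e-01,  1.57818241e+00, -4.89667016e-06,
        1.27860799e+00, -1.49993836e-01]), 'dq': array([-0.00101773, -0.00079879,  0.00148441, -0.00065728,  0.00058422,
        0.00011627]), 'joint_efforts': array([-1.14526483e-03, -4.05981266e+01, -2.92628396e+01, -2.52495256e-04,
        5.80523410e-03, -6.43349480e-06]), 'eef_pos': array([ 0.23945917, -0.63042533,  0.24393263]), 'tcp_rot': array([ 0.40216239,  0.58261719, -0.40101238,  0.58138773]), 'contact_force': array([ 0.57807587, -0.8715327 ,  0.06419146]), 'wrist_torque': array([-0.01007107, -0.01762825, -0.03061583]), 'opening': 1.001351115934982}
scene {'camera_matrix': array([[390.73066148,   0.        , 254.45455538],
       [  0.        , 390.73066148, 192.8295084 ],
       [  0.        ,   0.        ,   1.        ]]), 'camera_from_world': array([[ 0.27271387,  0.96190611,  0.01907278, -0.14037539],
       [ 0.53161285, -0.13413748, -0.83629834, -0.22897233],
       [-0.80188211,  0.2382095 , -0.54794281,  1.48985136],
       [ 0.        ,  0.        ,  0.        , 
[... 295 characters left out ...]
  0.02408549, -0.06815287,  0.57967427],
       [ 0.06849766,  0.01379177, -0.99755594,  0.86953992],
       [ 0.        ,  0.        ,  0.        ,  1.        ]])}
wrist {'camera_matrix': array([[311.76630736,   0.        , 261.37521191],
       [  0.        , 311.76630736, 189.52457702],
       [  0.        ,   0.        ,   1.        ]]), 'mount': array([[ 2.07517794e-04, -2.61477796e-01,  9.65209469e-01,
        -1.28000041e-01],
       [-7.39046787e-04, -9.65209266e-01, -2.61477582e-01,
         6.61974743e-02],
       [ 9.99999705e-01, -6.59073706e-04, -3.93542422e-04,
        -5.95251194e-04],
       [ 0.00000000e+00,  0.00000000e+00,  0.00000000e+00,
         1.00000000e+00]])}
0.014
```

```bash
python3 - <<'E'
import cv2
for n in ["scene","top"]:
    im=cv2.imread(f"pics/{n}0.png"); cv2.imwrite(f"pics/{n}0b.png",cv2.resize(im,(800,600),interpolation=cv2.INTER_CUBIC))
E
```

```text
(no output)
```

View pics/scene0b.png

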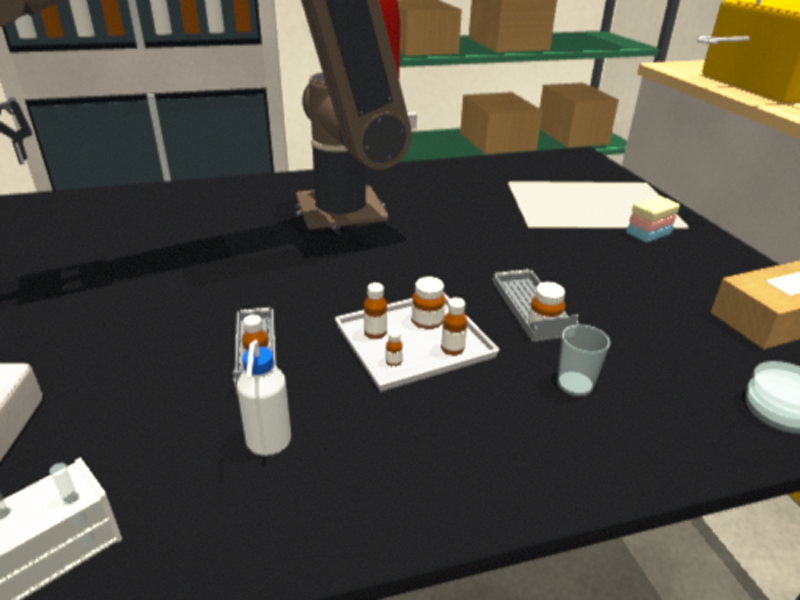

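View pics/top0b.png

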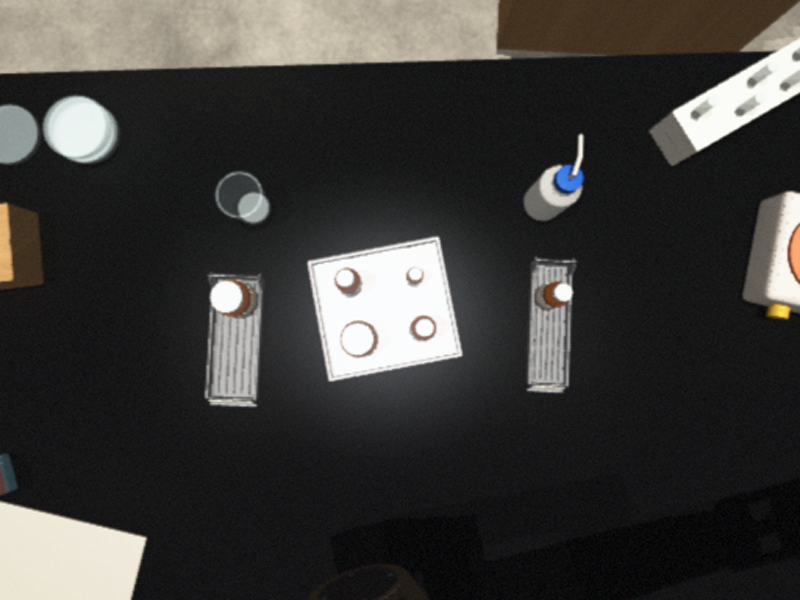

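View pics/wrist0.png

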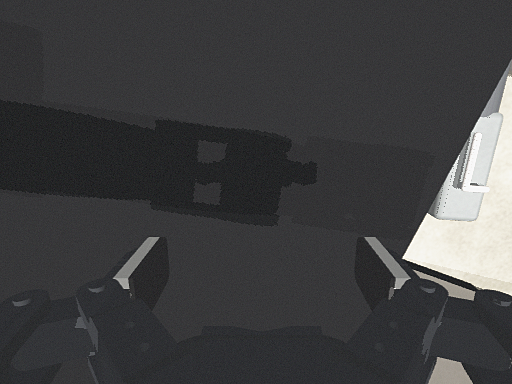

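```bash
python3 - <<'E'
import cv2
im=cv2.imread("pics/top0.png")
cv2.imwrite("pics/topc1.png",cv2.resize(im[145:250,190:300],None,fx=7,fy=5.6,interpolation=cv2.INTER_CUBIC)) 
a=cv2.resize(im[155:265,120:180],None,fx=5,fy=5,interpolation=cv2.INTER_CUBIC)
b=cv2.resize(im[155:265,320:380],None,fx=5,fy=5,interpolation=cv2.INTER_CUBIC)
cv2.imwrite("pics/topc2.png",cv2.hconcat([a,b]))
im=cv2.imread("pics/scene0.png")
cv2.imwrite("pics/scc1.png",cv2.resize(im[165:255,205:325],None,fx=6,fy=6,interpolation=cv2.INTER_CUBIC)) 
a=cv2.resize(im[170:250,140:200],None,fx=6,fy=6,interpolation=cv2.INTER_CUBIC)
b=cv2.resize(im[170:250,310:370],None,fx=6,fy=6,interpolation=cv2.INTER_CUBIC)
cv2.imwrite("pics/scc2.png",cv2.hconcat([a,b]))
E
```

```text
(no output)
```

View pics/topc1.png

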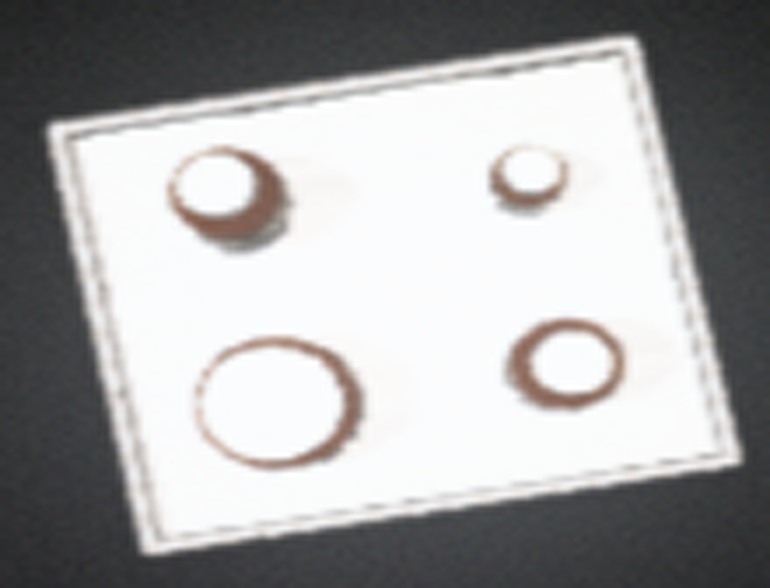

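View pics/topc2.png

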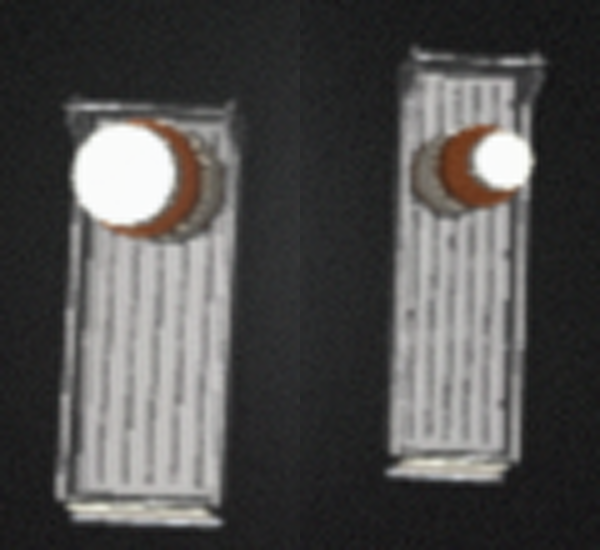

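View pics/scc1.png

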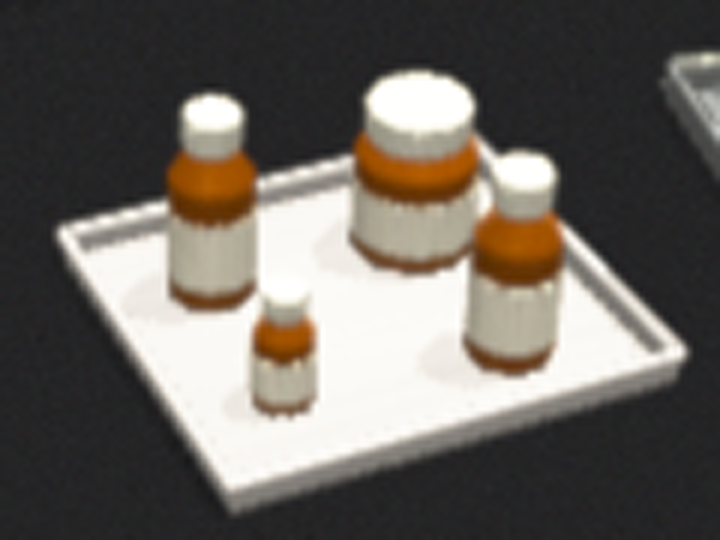

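View pics/scc2.png

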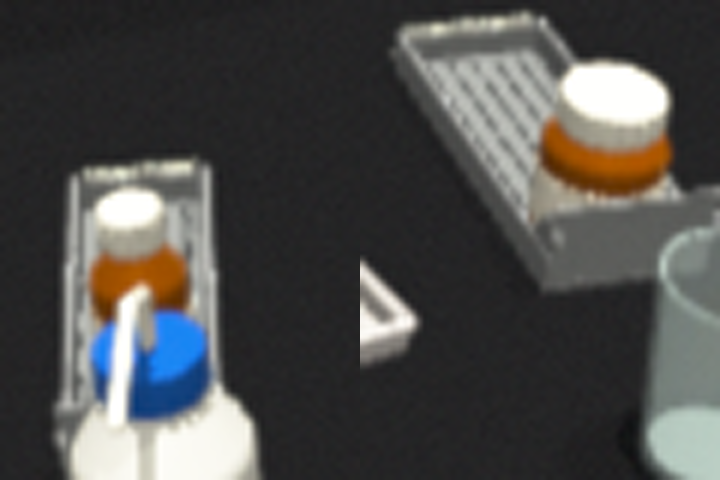

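```bash
cat > h.py <<'E'
from plant import ctrl
import numpy as np, cv2
from scipy.spatial.transform import Rotation as R
def cam(n):
    c=ctrl.get_calibration(n); return c["camera_matrix"],c["camera_from_world"] if n!="wrist" else c["mount"]
def wristM(st):
    K,m=cam("wrist"); T=np.eye(4);T[:3,:3]=R.from_quat(st["tcp_rot"]).as_matrix();T[:3,3]=st["eef_pos"]
    return K,np.linalg.inv(T@m)
def proj(K,M,X):
    X=np.atleast_2d(X);p=X@M[:3,:3].T+M[:3,3];p=p@K.T;return p[:,:2]/p[:,2:]
def ray(K,M,p):
    d=M[:3,:3].T@np.linalg.solve(K,[p[0],p[1],1]);o=-M[:3,:3].T@M[:3,3];return o,d/np.linalg.norm(d)
def plane(K,M,p,z):
    o,d=ray(K,M,p);return o+d*(z-o[2])/d[2]
def tri(views):
    A=np.zeros((3,3));b=np.zeros(3);rs=[ray(*v) for v in views]
    for o,d in rs: P=np.eye(3)-np.outer(d,d);A+=P;b+=P@o
    X=np.linalg.solve(A,b);return X,[np.linalg.norm((np.eye(3)-np.outer(d,d))@(X-o)) for o,d in rs]
def box(x,y,yaw,w,L=.19,h=.02):
    c,s=np.cos(yaw),np.sin(yaw);o=np.array([[-L/2,-w/2],[L/2,-w/2],[L/2,w/2],[-L/2,w/2]])
    return np.c_[o@np.array([[c,s],[-s,c]])+[x,y],np.full(4,h)]
E
python3 - <<'E'
from h import *
S=cam("scene");T=cam("top")
d=dict(A=((220.2,177),(292.3,192.7),.097),vial=((265.5,174.8),(252.3,213.7),.061),jar=((228.5,216.7),(274.6,180.8),.079),B=((271.6,209.7),(240.1,183.4),.097),oj=((144,189.4),(351.8,185),.08),ob=((360,186.6),(161.4,204.1),.098))
for k,(t,s,z) in d.items():
    X,e=tri([(*T,t),(*S,s)])
    print(k,X.round(4),np.round(e,4),plane(*T,t,z).round(4),plane(*S,s,z).round(4))
# lane corners: front rail tops etc. in top px (z guess)
for k,p,z in [("jl bl",(134,175.5),.045),("jl br",(166.5,176),.045),("jl fl",(131.5,255),.02),("jl fr",(164,256),.02),("bl bl",(342.6,165.6),.045),("bl br",(368.5,166.6),.045),("bl fl",(338,247.5),.02),("bl fr",(362,247.6),.02)]:
    print(k,plane(*T,p,z).round(4))
E
```

```text
A [0.6021 0.0711 0.0979] [0.0001 0.0001] [0.6022 0.0713 0.097 ] [0.6008 0.0716 0.097 ]
vial [ 0.6089 -0.0335  0.0572] [0.0001 0.0001] [ 0.6085 -0.0334  0.061 ] [ 0.6139 -0.0348  0.061 ]
jar [0.5114 0.0554 0.081 ] [0.0002 0.0002] [0.5114 0.0553 0.079 ] [0.5083 0.0567 0.079 ]
B [ 0.5251 -0.0436  0.0961] [0.0003 0.0003] [ 0.5251 -0.0438  0.097 ] [ 0.5267 -0.0437  0.097 ]
oj [0.5791 0.2507 0.0792] [0.0007 0.0007] [0.5793 0.2512 0.08  ] [0.5802 0.2492 0.08  ]
ob [ 0.5725 -0.2453  0.0977] [0.0004 0.0004] [ 0.5725 -0.2448  0.098 ] [ 0.5727 -0.2458  0.098 ]
jl bl [0.6164 0.2863 0.045 ]
jl br [0.6132 0.2068 0.045 ]
jl fl [0.422  0.3011 0.02  ]
jl fr [0.4178 0.2206 0.02  ]
bl bl [ 0.628 -0.221  0.045]
bl br [ 0.624  -0.2832  0.045 ]
bl fl [ 0.4293 -0.2078  0.02  ]
bl fr [ 0.4278 -0.2663  0.02  ]
```

```bash
python3 - <<'E'
from h import *
st=ctrl.get_state(); print(R.from_quat(st["tcp_rot"]).as_matrix().round(3))
S=cam("scene");T=cam("top")
print("wash base",plane(*T,(347,130),0.0),plane(*T,(364,114),.134),plane(*S,(171,235),.134), "beaker",plane(*T,(162,132),0.),plane(*T,(153,123.5),.09))
lanes=dict(j=(.5185,.2535,-.076,.074),b=(.5275,-.2445,-.076,.056))
ims={}
for n,C in (("top",T),("scene",S)):
    im=cv2.imread(f"pics/{n}0.png"); f=6; im=cv2.resize(im,None,fx=f,fy=f,interpolation=cv2.INTER_CUBIC)
    for k,(x,y,a,w) in lanes.items():
        for h,col in ((.004,(0,255,0)),(.02,(0,255,255))):
            p=(proj(*C,box(x,y,a,w,h=h))+.5)*f; cv2.polylines(im,[np.int32(p)],True,col,1)
        p=(proj(*C,box(x,y,a,w,h=.045)[1:3])+.5)*f; cv2.polylines(im,[np.int32(p)],False,(0,0,255),1)
    ims[n]=im
t=ims["top"];a=t[900:1590,700:1090];b=t[900:1590,1960:2350];cv2.imwrite("pics/ov_t.png",cv2.resize(cv2.hconcat([a,b]),(680,600)))
t=ims["scene"];a=t[1020:1500,840:1230];b=t[1020:1500,1860:2250];cv2.imwrite("pics/ov_s.png",cv2.hconcat([a,b]))
E
```

```text
[[-0.     0.935  0.355]
 [ 0.002  0.355 -0.935]
 [-1.     0.    -0.002]]
wash base [ 0.72517197 -0.24737824  0.        ] [ 0.72924175 -0.24981941  0.134     ] [ 0.7378347  -0.23653356  0.134     ] beaker [0.73264436 0.22858767 0.        ] [0.73211124 0.22655246 0.09      ]
```

View pics/ov_t.png

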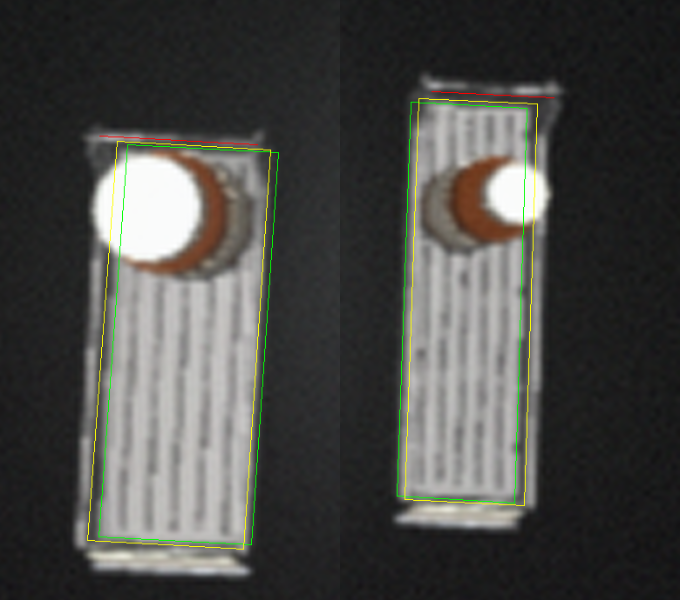

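View pics/ov_s.png

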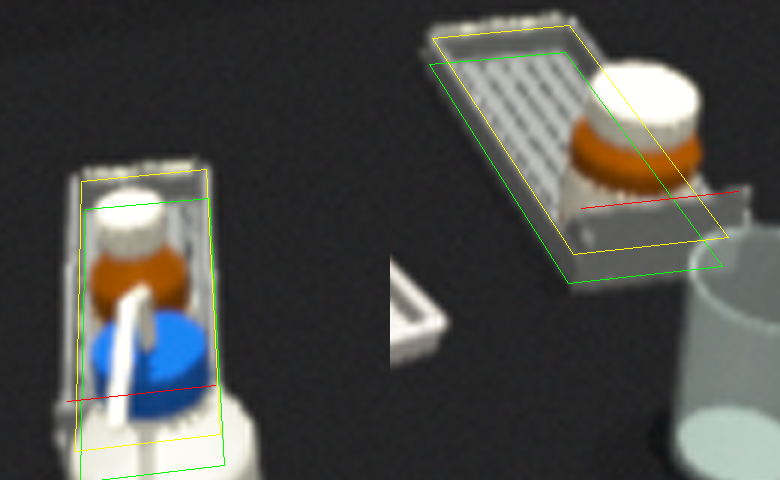

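Emit:
{"method": "move_arm", "body": {"commands": [0,0,0,1,0,0,0,1,0,0,0,1,0,0,0,1,0,0,0,1]}}

```text
time: 0.78
eef_pos: [0.2395, -0.6308, 0.2447]
tcp_rot: [0.519, 0.481, -0.519, 0.48]
contact_force: [-0.3, 1.0, -0.4]
opening: 0.998
```

```bash
cat >> h.py <<'E'
def to(*X,st=None):
    """units in tool axes to go to world X"""
    st=st or ctrl.get_state();A=R.from_quat(st["tcp_rot"]).as_matrix()
    d=A.T@(np.array(X)-st["eef_pos"])/.025
    print("t",round(st["time"],2),"pos",st["eef_pos"].round(4),"yaw",round(np.degrees(np.arctan2(A[1,1],A[0,1])),2),"F",st["contact_force"].round(1),"op",round(st["opening"]*85.4,1),"units",d.round(2))
E
python3 -c "
from h import *
to(.52,-.246,.245)"
```

```text
t 0.78 pos [ 0.2395 -0.6308  0.2447] yaw -4.38 F [-0.3  1.  -0.4] op 85.3 units [  0.    10.01 -16.2 ]
```

Emit:
{"method": "move_arm", "body": {"commands": [0,0.6,-1,0,0,0.6,-1,0,0,0.6,-1,0,0,0.6,-1,0,0,0.6,-1,0,0,0.6,-1,0,0,0.6,-1,0,0,0.6,-1,0,0,0.6,-1,0,0,0.6,-1,0,0,0.6,-1,0,0,0.6,-1,0,0,0.6,-1,0,0,0.6,-1,0,0,0.6,-1,0,0,0.6,-1,0,0,0.4,-0.2,0,0,0,0,0,0,0,0,0], "jaw": 64}}

```text
time: 3.15
eef_pos: [0.5183, -0.2462, 0.2452]
tcp_rot: [-0.518, -0.481, 0.518, -0.481]
contact_force: [0.4, -0.3, -0.6]
opening: 0.749
```

```bash
cat >> h.py <<'E'
def snap(n,tag,boxes=(),pts=(),f=1.5):
    st=ctrl.get_state();im=cv2.cvtColor(ctrl.read_camera(n),cv2.COLOR_RGB2BGR);cv2.imwrite(f"pics/{tag}_raw.png",im)
    C=wristM(st) if n=="wrist" else cam(n);np.savez(f"pics/{tag}.npz",K=C[0],M=C[1])
    o=cv2.resize(im,None,fx=f,fy=f,interpolation=cv2.INTER_CUBIC)
    for b,h,col in boxes: cv2.polylines(o,[np.int32((proj(*C,box(*b,h=h))+.5)*f)],True,col,1)
    for X in pts: cv2.circle(o,tuple(int(v) for v in (proj(*C,X)[0]+.5)*f),3,(255,0,255),-1)
    cv2.imwrite(f"pics/{tag}.png",o)
J=(.5185,.2575,-.048,.074);B=(.5275,-.2445,-.07,.056)
def lb(b): return [(b,.004,(0,255,0)),(b,.02,(0,255,255))]
E
python3 -c "
from h import *
to(.5725,-.246,.245)
snap('wrist','w1',lb(B),[(.5725,-.2453,.098)])"
```

```text
t 3.15 pos [ 0.5183 -0.2462  0.2452] yaw -4.25 F [ 0.4 -0.3 -0.6] op 64.0 units [ 0.01  2.16 -0.17]
```

View pics/w1.png

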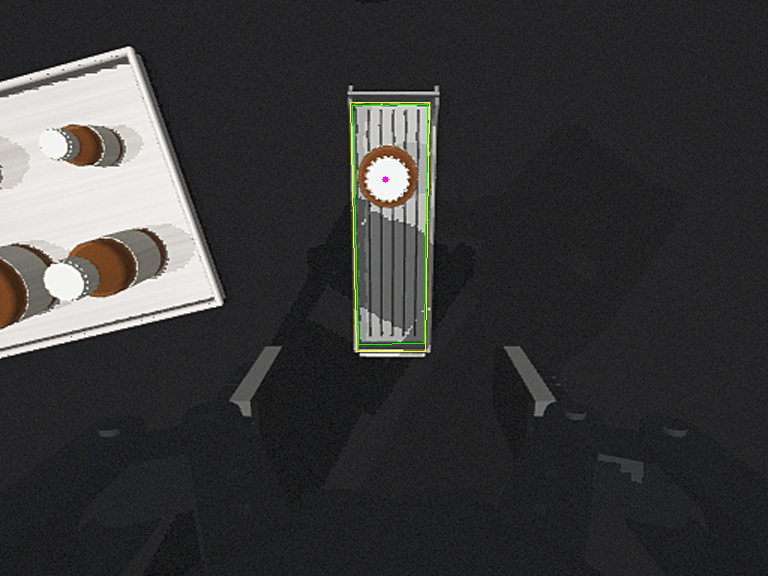

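```bash
cat > ov.py <<'E'
from h import *
import sys
def ov(tag,boxes,x0,y0,x1,y1,f,out,pts=()):
    im=cv2.imread(f"pics/{tag}_raw.png");z=np.load(f"pics/{tag}.npz");C=(z["K"],z["M"])
    o=cv2.resize(im[y0:y1,x0:x1],None,fx=f,fy=f,interpolation=cv2.INTER_CUBIC)
    for b,h,col in boxes: cv2.polylines(o,[np.int32((proj(*C,box(*b,h=h))+.5-[x0,y0])*f)],True,col,1)
    for X in pts: cv2.circle(o,tuple(int(v) for v in (proj(*C,X)[0]+.5-[x0,y0])*f),3,(255,0,255),-1)
    cv2.imwrite(out,o)
E
python3 -c "
from ov import *
ov('w1',lb(B),220,50,305,245,3,'pics/w1z.png',[(.5725,-.2453,.098)])
im=cv2.imread('pics/w1z.png');print(im.shape)"
```

```text
(585, 255, 3)
```

View pics/w1z.png

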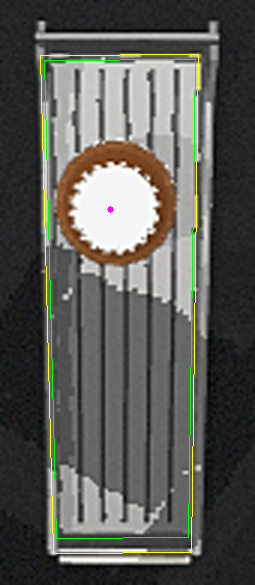

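Emit:
{"method": "move_arm", "body": {"commands": [0,0.8,-0.14,0,0,0.8,0,0,0,0.6,0,0,0.8,0,0,0,1,0,0,0,1,0,0,0,1,0,0,0,1,0,0,0,0.7,0,0,0,0.5,0,0,0,0,0,0,0]}}

```text
time: 4.58
eef_pos: [0.573, -0.2457, 0.0941]
tcp_rot: [-0.518, -0.482, 0.518, -0.48]
contact_force: [-0.6, 0.3, 1.0]
opening: 0.753
```

```bash
python3 -c "
from h import *
to(.573,-.2468,.045)
snap('wrist','w2',lb(B),[(.573,-.2468,.098)],1)"
```

```text
t 4.58 pos [ 0.573  -0.2457  0.0941] yaw -4.22 F [-0.6  0.3  1. ] op 64.3 units [1.96 0.01 0.04]
```

View pics/w2.png

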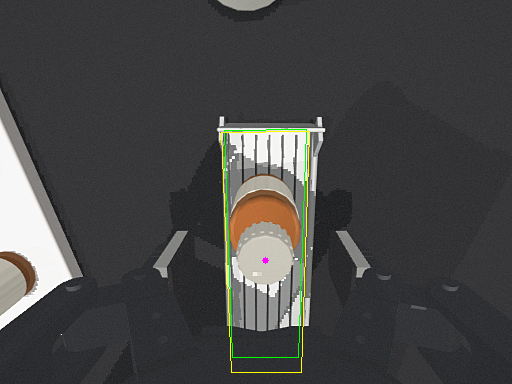

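Emit:
{"method": "move_arm", "body": {"commands": [0.8,0,0.04,0,0.7,0,0,0,0.46,0,0,0,0,0,0,0]}}

```text
time: 5.12
eef_pos: [0.5727, -0.2464, 0.0444]
tcp_rot: [-0.518, -0.482, 0.518, -0.48]
contact_force: [0.9, -0.5, -1.3]
opening: 0.744
```

Emit:
{"method": "move_arm", "body": {"commands": [0,0,0,0,0,0,0,0,0,0,0,0,0,0,0,0,0,0,0,0,0,0,0,0], "jaw": 30, "force": 25}}

```text
time: 5.88
eef_pos: [0.5742, -0.2473, 0.0471]
tcp_rot: [0.518, 0.481, -0.518, 0.482]
contact_force: [-0.6, -0.2, 3.4]
opening: 0.458
```

```bash
python3 -c "
from h import *
to(.46,-.24,.05)
snap('wrist','w3',[],[],1)"
```

```text
t 5.88 pos [ 0.5742 -0.2473  0.0471] yaw -4.21 F [-0.6 -0.2  3.4] op 39.1 units [-0.12 -4.58  0.04]
```

View pics/w3.png

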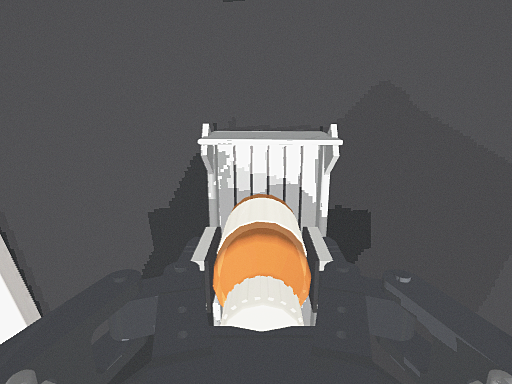

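Emit:
{"method": "move_arm", "body": {"commands": [-0.1,0,0,0,-0.1,0,0,0,0,0,0,0]}}

```text
time: 6.3
eef_pos: [0.5734, -0.2469, 0.0509]
tcp_rot: [-0.518, -0.482, 0.518, -0.481]
contact_force: [0.4, 0.3, -1.2]
opening: 0.462
```

```bash
python3 -c "
from h import *
to(.46,-.242,.05)"
```

```text
t 6.3 pos [ 0.5734 -0.2469  0.0509] yaw -4.21 F [ 0.4  0.3 -1.2] op 39.4 units [ 0.04 -4.54  0.14]
```

Emit:
{"method": "move_arm", "body": {"commands": [0,-0.6,0.02,0,0,-0.8,0.02,0,0,-0.8,0.02,0,0,-0.8,0.02,0,0,-0.8,0,0,0,-0.5,0,0,0,0,0,0,0,0,0,0]}}

```text
time: 7.3
eef_pos: [0.4668, -0.2415, 0.0516]
tcp_rot: [0.518, 0.481, -0.518, 0.482]
contact_force: [-0.3, -0.2, -0.8]
opening: 0.46
```

```bash
python3 -c "
from h import *
to(.453,-.2415,.046)
B=(.528,-.2466,-.072,.056)
snap('wrist','w4',lb(B),[],1)
snap('scene','s4',lb(B),[],1)
from ov import ov
ov('s4',lb(B),120,160,220,260,6,'pics/s4z.png')
"
```

```text
t 7.3 pos [ 0.4668 -0.2415  0.0516] yaw -4.22 F [-0.3 -0.2 -0.8] op 39.3 units [ 0.23 -0.55  0.04]
```

View pics/w4.png

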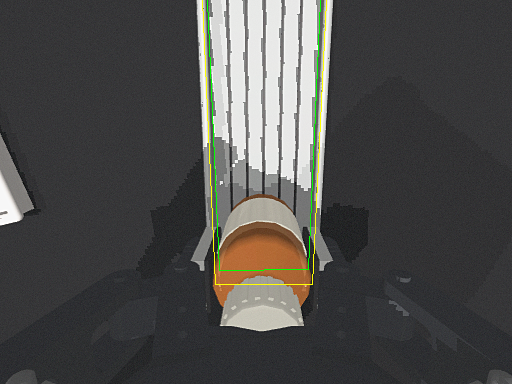

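View pics/s4z.png

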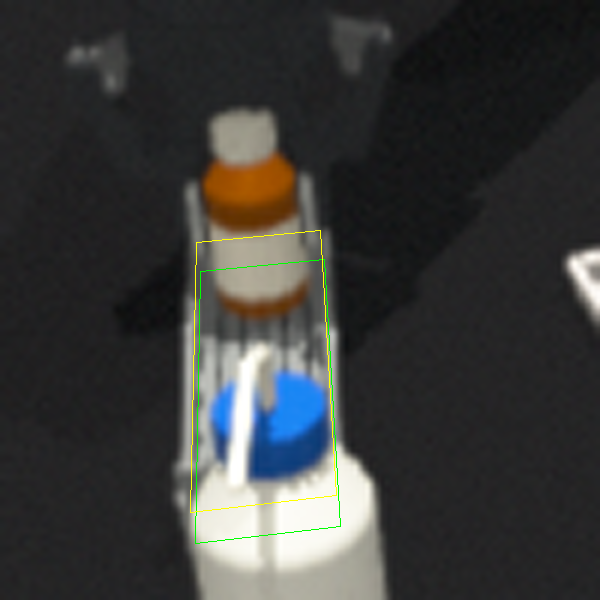

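Emit:
{"method": "move_arm", "body": {"commands": [0.1,0,0,0,0.1,0,0,0,0,0,0,0]}}

```text
time: 7.78
eef_pos: [0.4667, -0.2412, 0.047]
tcp_rot: [0.518, 0.481, -0.518, 0.481]
contact_force: [-1.5, 0.6, 3.6]
opening: 0.459
```

```bash
python3 -c "
from h import *
to(.453,-.241,.046)"
```

```text
t 7.78 pos [ 0.4667 -0.2412  0.047 ] yaw -4.2 F [-1.5  0.6  3.6] op 39.2 units [ 0.04 -0.55  0.03]
```

On the floor (+3.6 N). Slide to the stop in small steps.

Emit:
{"method": "move_arm", "body": {"commands": [0,-0.15,0,0,0,-0.15,0,0,0,-0.1,0,0,0,-0.05,0,0,0,0,0,0]}}

```text
time: 8.4
eef_pos: [0.4558, -0.241, 0.047]
tcp_rot: [0.518, 0.48, -0.518, 0.482]
contact_force: [3.4, -0.2, 4.5]
opening: 0.467
```

Emit:
{"method": "move_arm", "body": {"commands": [0,-0.05,0,0,0,0,0,0]}}

```text
time: 8.65
eef_pos: [0.4555, -0.2409, 0.0472]
tcp_rot: [0.519, 0.479, -0.518, 0.483]
contact_force: [7.0, -0.4, 3.0]
opening: 0.458
```

Emit:
{"method": "move_arm", "body": {"commands": [0,-0.05,0,0,0,0,0,0]}}

```text
time: 8.9
eef_pos: [0.4552, -0.2409, 0.0473]
tcp_rot: [0.52, 0.478, -0.517, 0.483]
contact_force: [7.2, 0.3, 1.9]
opening: 0.463
```

Emit:
{"method": "move_arm", "body": {"commands": [0,0,0,0,0,0,0,0,0,0,0,0,0,0,0,0], "jaw": 60}}

```text
time: 9.4
eef_pos: [0.452, -0.2398, 0.0458]
tcp_rot: [-0.518, -0.482, 0.518, -0.481]
contact_force: [0.2, 0.3, 0.8]
opening: 0.7
```

Emit:
{"method": "move_arm", "body": {"commands": [-0.5,0,0,0,-1,0,0,0,-1,0,0,0,-1,0,0,0,-1,0,0,0,-1,0,0,0,-1,0,0,0,0,0,0,0]}}

```text
time: 10.4
eef_pos: [0.4538, -0.2411, 0.2121]
tcp_rot: [0.518, 0.479, -0.518, 0.483]
contact_force: [0.2, 0.4, 0.1]
opening: 0.703
```

```bash
python3 -c "
from h import *
to(.525,-.0436,.22)
B=(.528,-.2466,-.072,.056)
snap('wrist','w5',lb(B),[(.4553,-.2413,.098)],1.5)
"
```

```text
t 10.4 pos [ 0.4538 -0.2411  0.2121] yaw -4.21 F [0.2 0.4 0.1] op 60.0 units [-0.33  2.26 -8.09]
```

View pics/w5.png

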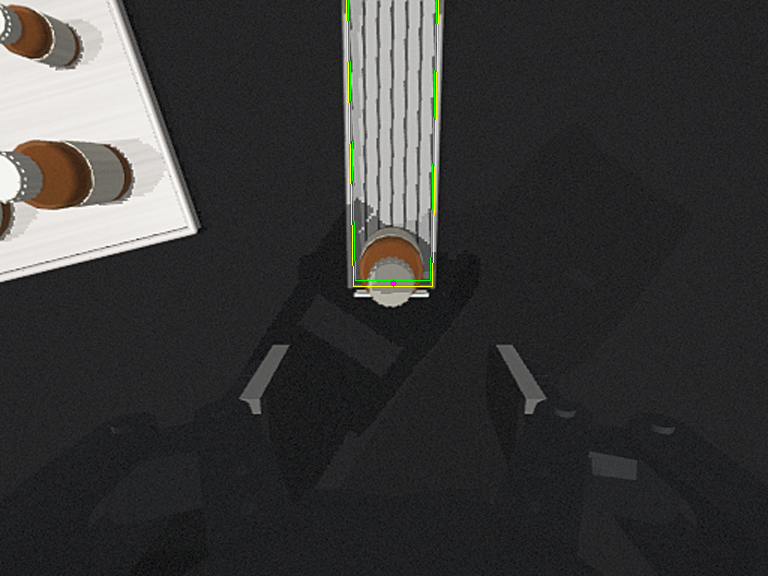

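Emit:
{"method": "move_arm", "body": {"commands": [0,0,-0.5,0,0,0.3,-1,0,0,0.3,-1,0,0,0.3,-1,0,0,0.3,-1,0,0,0.3,-1,0,0,0.3,-1,0,0,0.3,-0.9,0,0,0.16,-0.69,0,0,0,0,0]}}

```text
time: 11.7
eef_pos: [0.5234, -0.0413, 0.2079]
tcp_rot: [-0.517, -0.482, 0.518, -0.481]
contact_force: [-0.0, -0.1, -0.4]
opening: 0.706
```

```bash
python3 -c "
from h import *
to(.525,-.0436,.044)
snap('wrist','w6',[],[(.525,-.0436,.097),(.602,.0711,.097),(.511,.0554,.079),(.609,-.0335,.061)],1.5)
"
```

```text
t 11.7 pos [ 0.5234 -0.0413  0.2079] yaw -4.09 F [-0.  -0.1 -0.4] op 60.3 units [6.56 0.08 0.09]
```

View pics/w6.png

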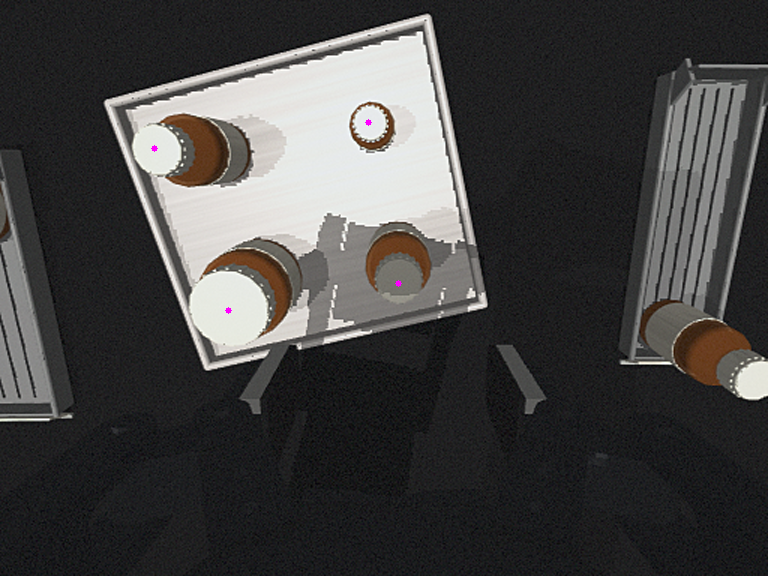

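Emit:
{"method": "move_arm", "body": {"commands": [0.6,0.05,0.05,0,1,0,0.04,0,1,0,0,0,1,0,0,0,1,0,0,0,0.9,0,0,0,0.6,0,0,0,0.4,0,0,0,0,0,0,0,0,0,0,0]}}

```text
time: 13.0
eef_pos: [0.5256, -0.0451, 0.0471]
tcp_rot: [0.518, 0.481, -0.518, 0.482]
contact_force: [0.4, -0.3, 0.2]
opening: 0.7
```

Emit:
{"method": "move_arm", "body": {"commands": [0,0,0,0,0,0,0,0,0,0,0,0,0,0,0,0,0,0,0,0], "jaw": 30, "force": 25}}

```text
time: 13.62
eef_pos: [0.5257, -0.045, 0.0473]
tcp_rot: [0.518, 0.481, -0.518, 0.482]
contact_force: [-0.5, 0.5, 5.6]
opening: 0.462
```

```bash
python3 -c "
from h import *
to(.525,-.0436,.045)
snap('wrist','w7',[],[],1)
"
```

```text
t 13.62 pos [ 0.5257 -0.045   0.0473] yaw -4.21 F [-0.5  0.5  5.6] op 39.4 units [ 0.09 -0.03 -0.05]
```

View pics/w7.png

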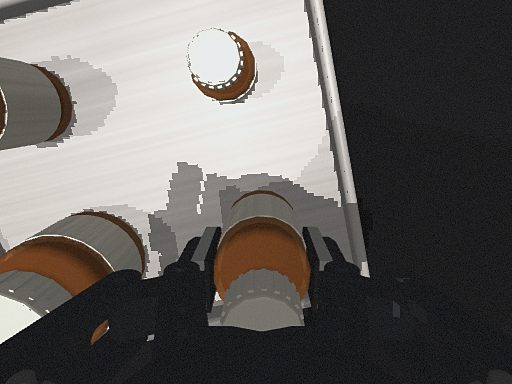

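Emit:
{"method": "move_arm", "body": {"commands": [-0.1,0,0,0,-0.4,0,0,0,-0.8,0,0,0,-0.8,0,0,0,-0.5,0,0,0,0,0,0,0]}}

```text
time: 14.42
eef_pos: [0.5255, -0.0451, 0.1124]
tcp_rot: [0.518, 0.481, -0.518, 0.482]
contact_force: [0.8, 0.0, -1.4]
opening: 0.462
```

```bash
python3 -c "
from h import *
to(.4989,-.2443,.111)
"
```

```text
t 14.43 pos [ 0.5255 -0.0451  0.1124] yaw -4.21 F [ 0.8  0.  -1.4] op 39.5 units [ 0.06 -0.48  8.03]
```

Emit:
{"method": "move_arm", "body": {"commands": [0,0,0.5,0,0,0,1,0,0,0,1,0,0,-0.1,1,0,0,-0.1,1,0,0,-0.1,1,0,0,-0.1,1,0,0,-0.08,0.9,0,0,0,0.63,0,0,0,0,0,0,0,0,0]}}

```text
time: 15.8
eef_pos: [0.498, -0.2437, 0.1109]
tcp_rot: [0.518, 0.482, -0.518, 0.481]
contact_force: [0.3, -0.2, -1.2]
opening: 0.457
```

```bash
python3 -c "
from h import *
to(.4989,-.2443,.0484)
snap('wrist','w8',lb((.528,-.2466,-.072,.056)),[],1)
snap('scene','s8',[],[],1.5)
"
```

```text
t 15.8 pos [ 0.498  -0.2437  0.1109] yaw -4.21 F [ 0.3 -0.2 -1.2] op 39.0 units [2.5  0.04 0.02]
```

View pics/w8.png

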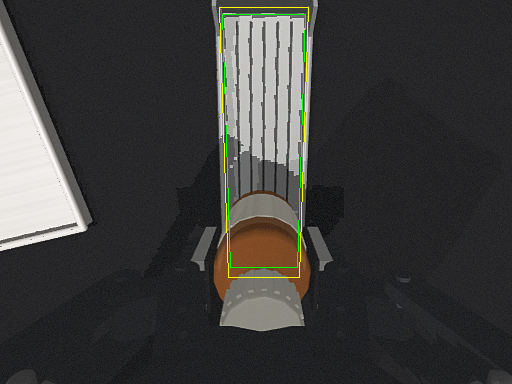

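View pics/s8.png

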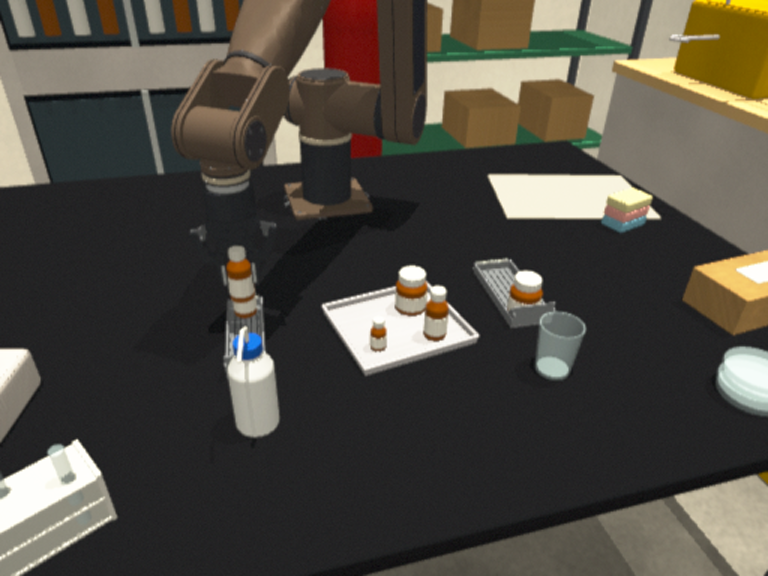

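Emit:
{"method": "move_arm", "body": {"commands": [0.5,0.08,0,0,0.6,0,0,0,0.5,0,0,0,0.4,0,0,0,0.2,0,0,0,0.1,0,0,0,0,0,0,0]}}

```text
time: 16.77
eef_pos: [0.5003, -0.2445, 0.054]
tcp_rot: [0.518, 0.481, -0.518, 0.481]
contact_force: [0.7, 0.0, -1.3]
opening: 0.461
```

Emit:
{"method": "move_arm", "body": {"commands": [0.06,0,0,0,0.06,0,0,0,0,0,0,0]}}

```text
time: 17.15
eef_pos: [0.5001, -0.2444, 0.0508]
tcp_rot: [0.518, 0.481, -0.518, 0.481]
contact_force: [0.7, 0.5, -1.1]
opening: 0.459
```

Emit:
{"method": "move_arm", "body": {"commands": [0.04,0,0,0,0.04,0,0,0,0,0,0,0]}}

```text
time: 17.52
eef_pos: [0.5001, -0.2443, 0.0487]
tcp_rot: [-0.518, -0.481, 0.518, -0.481]
contact_force: [-0.1, -0.2, -1.1]
opening: 0.458
```

Emit:
{"method": "move_arm", "body": {"commands": [0.04,0,0,0,0,0,0,0]}}

```text
time: 17.77
eef_pos: [0.5003, -0.2444, 0.0484]
tcp_rot: [-0.518, -0.481, 0.518, -0.481]
contact_force: [-1.8, 0.8, 3.2]
opening: 0.464
```

Emit:
{"method": "move_arm", "body": {"commands": [0.03,0,0,0,0,0,0,0]}}

```text
time: 18.02
eef_pos: [0.5004, -0.2445, 0.0484]
tcp_rot: [-0.518, -0.481, 0.518, -0.481]
contact_force: [-3.1, 2.0, 8.2]
opening: 0.456
```

Emit:
{"method": "move_arm", "body": {"commands": [0.03,0,0,0,0,0,0,0]}}

```text
time: 18.27
eef_pos: [0.5005, -0.2445, 0.0483]
tcp_rot: [-0.518, -0.482, 0.518, -0.481]
contact_force: [-4.1, 3.1, 11.3]
opening: 0.463
```

Emit:
{"method": "move_arm", "body": {"commands": [-0.06,0,0,0,0,0,0,0]}}

```text
time: 18.52
eef_pos: [0.5005, -0.2445, 0.0483]
tcp_rot: [0.518, 0.481, -0.518, 0.482]
contact_force: [-0.7, 1.1, 5.9]
opening: 0.462
```

Emit:
{"method": "move_arm", "body": {"commands": [0,0,0,0,0,0,0,0,0,0,0,0,0,0,0,0], "jaw": 60}}

```text
time: 19.02
eef_pos: [0.5001, -0.2444, 0.0476]
tcp_rot: [-0.518, -0.481, 0.518, -0.481]
contact_force: [0.8, 0.5, -0.5]
opening: 0.701
```

Emit:
{"method": "move_arm", "body": {"commands": [-0.5,0,0,0,-1,0,0,0,-1,0,0,0,-1,0,0,0,-1,0,0,0,-1,0,0,0,-1,0,0,0,0,0,0,0]}}

```text
time: 20.02
eef_pos: [0.5015, -0.2453, 0.2138]
tcp_rot: [0.518, 0.479, -0.518, 0.484]
contact_force: [0.2, 0.8, -0.4]
opening: 0.699
```

```bash
python3 -c "
from h import *
to(.6018,.0711,.21)
snap('wrist','w9',lb((.528,-.2466,-.072,.056)),[(.455,-.241,.098),(.500,-.2445,.098)],1.5)
"
```

```text
t 20.02 pos [ 0.5015 -0.2453  0.2138] yaw -4.21 F [ 0.2  0.8 -0.4] op 59.7 units [  0.12   3.07 -12.92]
```

View pics/w9.png

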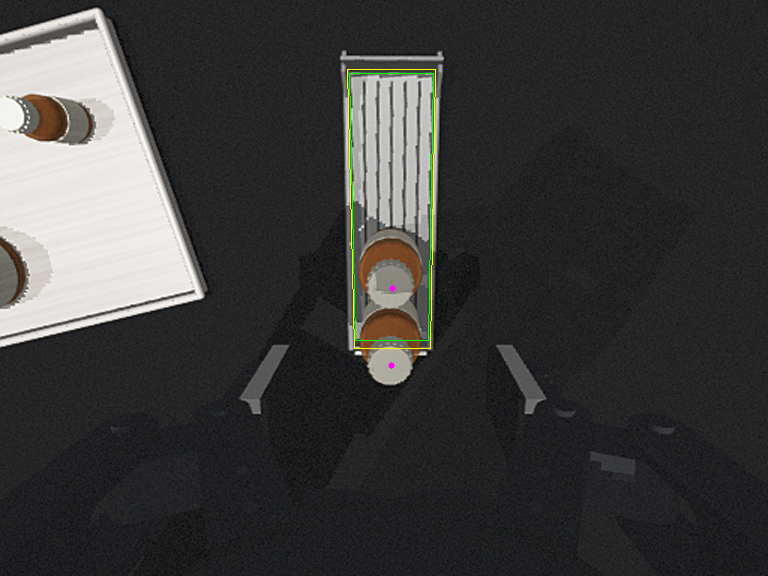

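Emit:
{"method": "move_arm", "body": {"commands": [0,0,-0.5,0,0,0.25,-1,0,0,0.25,-1,0,0,0.25,-1,0,0,0.25,-1,0,0,0.25,-1,0,0,0.25,-1,0,0,0.25,-1,0,0,0.25,-1,0,0,0.25,-1,0,0,0.25,-1,0,0,0.25,-1,0,0,0.25,-1,0,0,0,-0.42,0,0,0,0,0]}}

```text
time: 21.95
eef_pos: [0.5979, 0.0729, 0.2093]
tcp_rot: [-0.517, -0.482, 0.518, -0.481]
contact_force: [0.2, 0.4, -0.5]
opening: 0.701
```

```bash
python3 -c "
from h import *
to(.6018,.0715,.046)
snap('wrist','w10',[],[(.602,.0711,.097),(.511,.0554,.079),(.609,-.0335,.061),(.58,.25,.08)],1.5)
"
```

```text
t 21.95 pos [0.5979 0.0729 0.2093] yaw -4.13 F [ 0.2  0.4 -0.5] op 59.9 units [6.53 0.17 0.04]
```

View pics/w10.png

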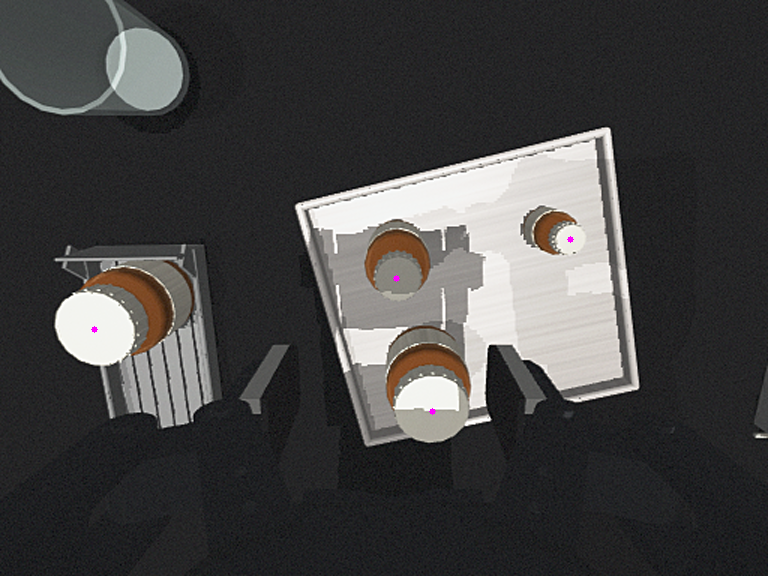

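Emit:
{"method": "move_arm", "body": {"commands": [0.6,0.1,0,0,1,0.1,0,0,1,0,0,0,1,0,0,0,1,0,0,0,0.9,0,0,0,0.6,0,0,0,0.4,0,0,0,0,0,0,0,0,0,0,0]}}

```text
time: 23.25
eef_pos: [0.6044, 0.0718, 0.0487]
tcp_rot: [0.518, 0.481, -0.518, 0.482]
contact_force: [0.1, -1.0, -0.6]
opening: 0.706
```

Emit:
{"method": "move_arm", "body": {"commands": [0,0,0,0,0,0,0,0,0,0,0,0,0,0,0,0,0,0,0,0], "jaw": 30, "force": 25}}

```text
time: 23.88
eef_pos: [0.6045, 0.0717, 0.049]
tcp_rot: [0.518, 0.481, -0.518, 0.482]
contact_force: [-0.4, -0.9, 5.0]
opening: 0.46
```

Emit:
{"method": "move_arm", "body": {"commands": [-0.1,0,0,0,-0.4,0,0,0,-0.8,0,0,0,-0.8,0,0,0,-0.5,0,0,0,0,0,0,0]}}

```text
time: 24.62
eef_pos: [0.6048, 0.0719, 0.115]
tcp_rot: [0.519, 0.48, -0.517, 0.482]
contact_force: [-0.3, -0.1, -1.1]
opening: 0.463
```

```bash
python3 -c "
from h import *
to(.545,-.2477,.111)
snap('wrist','w11',[],[],1)
"
```

```text
t 24.62 pos [0.6048 0.0719 0.115 ] yaw -4.21 F [-0.3 -0.1 -1.1] op 39.5 units [ 0.15 -1.45 12.92]
```

View pics/w11.png

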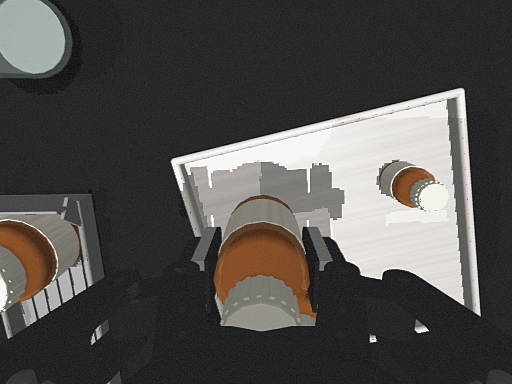

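Emit:
{"method": "move_arm", "body": {"commands": [-0.6,-0.4,0,0,-0.6,-0.7,0,0,0,-0.35,0.5,0,0,0,1,0,0,0,1,0,0,0,1,0,0,0,1,0,0,0,1,0,0,0,1,0,0,0,1,0,0,0,1,0,0,0,1,0,0,0,1,0,0,0,1,0,0,0,1,0,0,0,0.4,0,0,0,0,0,0,0,0,0]}}

```text
time: 26.92
eef_pos: [0.5436, -0.2464, 0.1423]
tcp_rot: [0.518, 0.482, -0.518, 0.481]
contact_force: [-0.6, 0.1, -2.1]
opening: 0.459
```

```bash
python3 -c "
from h import *
to(.5465,-.2477,.0495)
snap('wrist','w12',lb((.528,-.2466,-.072,.056)),[],1)
"
```

```text
t 26.93 pos [ 0.5436 -0.2464  0.1423] yaw -4.19 F [-0.6  0.1 -2.1] op 39.2 units [3.71 0.12 0.05]
```

View pics/w12.png

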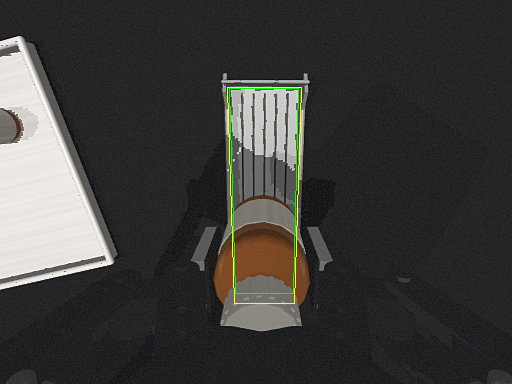

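Emit:
{"method": "move_arm", "body": {"commands": [0.5,0.07,0.05,0,0.8,0.06,0,0,0.8,0,0,0,0.6,0,0,0,0.4,0,0,0,0.25,0,0,0,0.15,0,0,0,0,0,0,0]}}

```text
time: 27.98
eef_pos: [0.5472, -0.2487, 0.0556]
tcp_rot: [0.518, 0.481, -0.518, 0.481]
contact_force: [-0.6, 0.3, -1.2]
opening: 0.462
```

Emit:
{"method": "move_arm", "body": {"commands": [0.04,0,0,0,0.04,0,0,0,0,0,0,0]}}

```text
time: 28.35
eef_pos: [0.547, -0.2486, 0.0534]
tcp_rot: [0.518, 0.481, -0.518, 0.481]
contact_force: [0.9, 0.1, -2.2]
opening: 0.459
```

Emit:
{"method": "move_arm", "body": {"commands": [0.04,0,0,0,0,0,0,0]}}

```text
time: 28.6
eef_pos: [0.5469, -0.2486, 0.0522]
tcp_rot: [-0.518, -0.481, 0.518, -0.481]
contact_force: [-0.2, 0.0, -1.3]
opening: 0.452
```

Emit:
{"method": "move_arm", "body": {"commands": [0.04,0,0,0,0,0,0,0]}}

```text
time: 28.85
eef_pos: [0.5469, -0.2485, 0.0512]
tcp_rot: [-0.518, -0.481, 0.518, -0.481]
contact_force: [0.4, 0.6, -1.1]
opening: 0.46
```

Emit:
{"method": "move_arm", "body": {"commands": [0.04,0,0,0,0,0,0,0]}}

```text
time: 29.1
eef_pos: [0.5469, -0.2486, 0.0502]
tcp_rot: [-0.518, -0.481, 0.518, -0.481]
contact_force: [-0.9, 0.1, -1.7]
opening: 0.458
```

Emit:
{"method": "move_arm", "body": {"commands": [0.03,0,0,0,0,0,0,0]}}

```text
time: 29.35
eef_pos: [0.5471, -0.2486, 0.0501]
tcp_rot: [0.518, 0.481, -0.518, 0.481]
contact_force: [-1.5, 0.3, 1.3]
opening: 0.456
```

Floor contact. Release and rise.

Emit:
{"method": "move_arm", "body": {"commands": [0.02,0,0,0,0,0,0,0,0,0,0,0]}}

```text
time: 29.72
eef_pos: [0.5472, -0.2486, 0.05]
tcp_rot: [0.518, 0.481, -0.518, 0.481]
contact_force: [-2.4, 1.8, 4.4]
opening: 0.459
```

Emit:
{"method": "move_arm", "body": {"commands": [0,0,0,0,0,0,0,0,0,0,0,0,0,0,0,0], "jaw": 60}}

```text
time: 30.22
eef_pos: [0.547, -0.2486, 0.0489]
tcp_rot: [-0.518, -0.481, 0.518, -0.481]
contact_force: [0.4, 0.5, 0.4]
opening: 0.706
```

Emit:
{"method": "move_arm", "body": {"commands": [-0.5,0,0,0,-1,0,0,0,-1,0,0,0,-1,0,0,0,-1,0,0,0,-1,0,0,0,-1,0,0,0,0,0,0,0]}}

```text
time: 31.22
eef_pos: [0.5484, -0.2495, 0.2152]
tcp_rot: [0.519, 0.479, -0.517, 0.484]
contact_force: [-0.1, 0.4, -0.7]
opening: 0.704
```

```bash
python3 -c "
from h import *
to(.53,.252,.22)
snap('wrist','w13',lb((.528,-.2466,-.072,.056)),[(.455,-.241,.098),(.500,-.2445,.098),(.5465,-.248,.098)],1.5)
"
```

```text
t 31.23 pos [ 0.5484 -0.2495  0.2152] yaw -4.21 F [-0.1  0.4 -0.7] op 60.1 units [ -0.27  -2.21 -19.95]
```

View pics/w13.png

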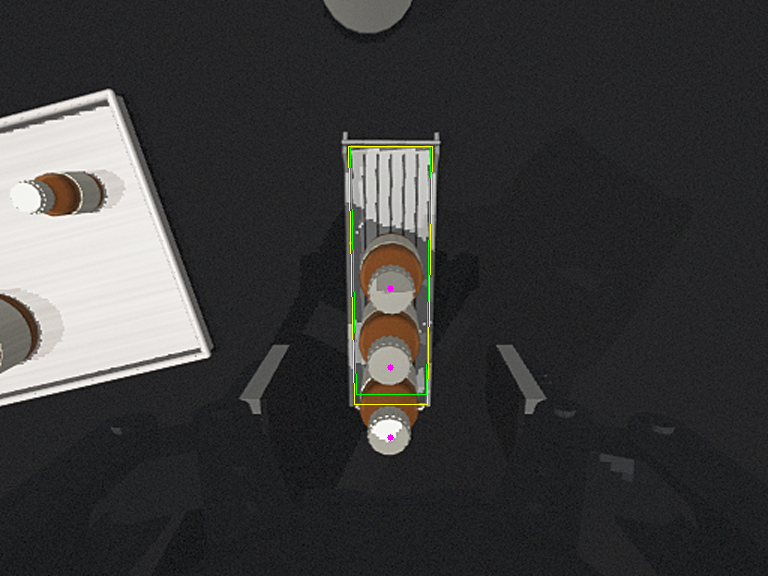

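Emit:
{"method": "move_arm", "body": {"commands": [0,-0.1,-0.5,0,0,-0.11,-1,0,0,-0.11,-1,0,0,-0.11,-1,0,0,-0.11,-1,0,0,-0.11,-1,0,0,-0.11,-1,0,0,-0.11,-1,0,0,-0.11,-1,0,0,-0.11,-1,0,0,-0.11,-1,0,0,-0.11,-1,0,0,-0.11,-1,0,0,-0.11,-1,0,0,-0.11,-1,0,0,-0.11,-1,0,0,-0.11,-1,0,0,-0.11,-1,0,0,-0.11,-1,0,0,-0.11,-1,0], "jaw": 84}}

```text
time: 33.78
eef_pos: [0.5266, 0.2438, 0.2112]
tcp_rot: [-0.517, -0.482, 0.518, -0.481]
contact_force: [1.0, 0.5, 0.5]
opening: 0.977
```

Emit:
{"method": "move_arm", "body": {"commands": [0,0,-0.5,0,0,0,0,0,0,0,0,0]}}

```text
time: 34.15
eef_pos: [0.5289, 0.2537, 0.2114]
tcp_rot: [-0.518, -0.481, 0.518, -0.481]
contact_force: [0.8, 0.6, -0.4]
opening: 0.983
```

```bash
python3 -c "
from h import *
to(.58,.25,.036)
snap('wrist','w14',lb(J),[(.58,.2505,.08)],1.5)
"
```

```text
t 34.15 pos [0.5289 0.2537 0.2114] yaw -4.22 F [ 0.8  0.6 -0.4] op 83.9 units [ 7.02  2.05 -0.  ]
```

View pics/w14.png

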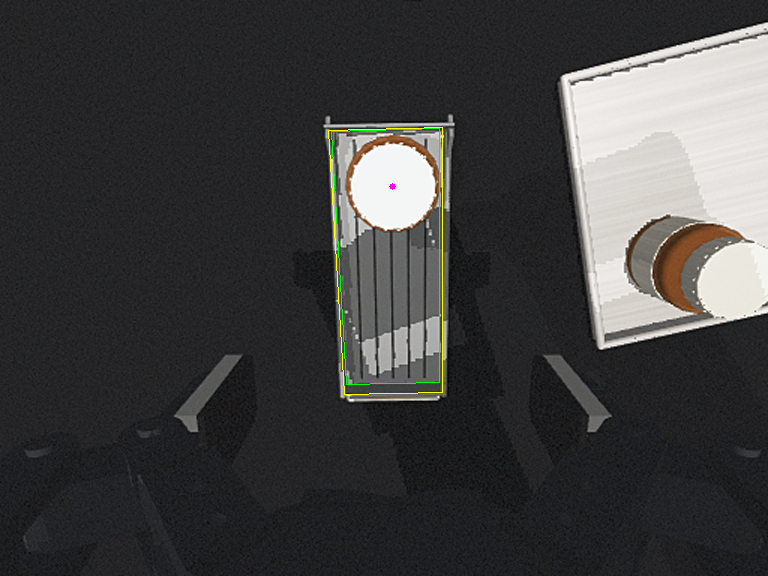

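Emit:
{"method": "move_arm", "body": {"commands": [0,0.7,0,0,0,0.8,0,0,0.6,0.55,0,0,1,0,0,0,1,0,0,0,1,0,0,0,1,0,0,0,1,0,0,0,0.7,0,0,0,0.4,0,0,0,0.2,0,0,0,0,0,0,0,0,0,0,0]}}

```text
time: 35.83
eef_pos: [0.5809, 0.2505, 0.0401]
tcp_rot: [0.519, 0.481, -0.517, 0.482]
contact_force: [0.3, 0.5, 0.3]
opening: 0.982
```

```bash
python3 -c "
from h import *
to(.58,.25,.037)
snap('wrist','w15',[],[(.58,.25,.08)],1)
snap('scene','s15',[],[],1)
from ov import ov
ov('s15',[],300,140,400,240,6,'pics/s15z.png')
"
```

```text
t 35.83 pos [0.5809 0.2505 0.0401] yaw -4.21 F [0.3 0.5 0.3] op 83.8 units [ 0.12 -0.03  0.02]
```

View pics/w15.png

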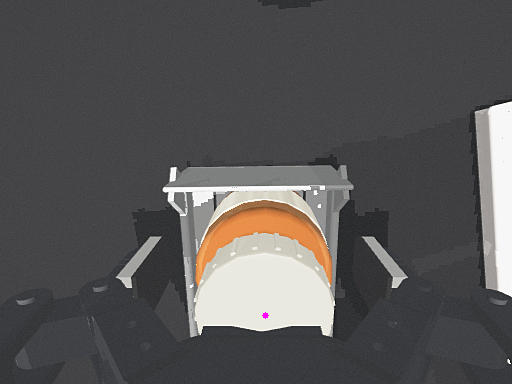

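View pics/s15z.png

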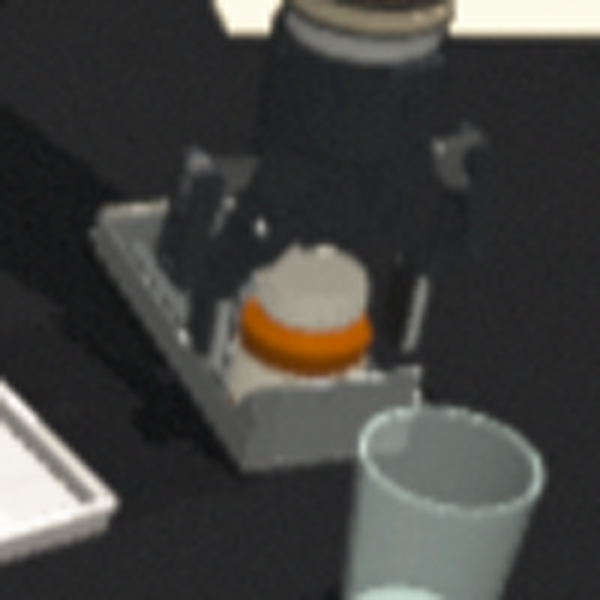

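Emit:
{"method": "move_arm", "body": {"commands": [0.1,0,0,0,0,0,0,0,0,0,0,0,0,0,0,0,0,0,0,0,0,0,0,0], "jaw": 48, "force": 30}}

```text
time: 36.67
eef_pos: [0.5803, 0.2503, 0.0367]
tcp_rot: [-0.518, -0.481, 0.518, -0.481]
contact_force: [-0.3, -1.5, 1.5]
opening: 0.673
```

Emit:
{"method": "move_arm", "body": {"commands": [-0.1,0,0,0,-0.1,0,0,0,0,0,0,0,0,0,0,0]}}

```text
time: 37.17
eef_pos: [0.5801, 0.2503, 0.0413]
tcp_rot: [-0.518, -0.481, 0.518, -0.481]
contact_force: [0.4, 1.3, -2.9]
opening: 0.67
```

```bash
python3 -c "
from h import *
to(.46,.2585,.05)
snap('wrist','w16',[],[],1)
"
```

```text
t 37.17 pos [0.5801 0.2503 0.0413] yaw -4.21 F [ 0.4  1.3 -2.9] op 57.3 units [-0.34 -4.81  0.03]
```

View pics/w16.png

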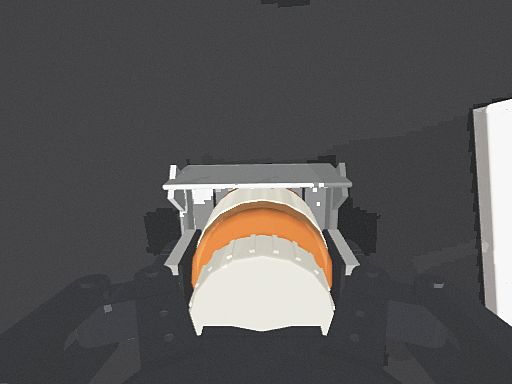

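Emit:
{"method": "move_arm", "body": {"commands": [0,-0.5,0,0,0,-0.8,0,0,0,-0.8,0,0,0,-0.8,0,0,0,-0.8,0,0,0,-0.6,0,0,0,-0.3,0,0,0,0,0,0,0,0,0,0]}}

```text
time: 38.35
eef_pos: [0.4663, 0.2588, 0.0419]
tcp_rot: [0.518, 0.481, -0.518, 0.481]
contact_force: [0.7, -0.2, -1.7]
opening: 0.666
```

Emit:
{"method": "move_arm", "body": {"commands": [0.08,0,0,0,0.08,0,0,0,0,0,0,0]}}

```text
time: 38.72
eef_pos: [0.4655, 0.2586, 0.0372]
tcp_rot: [-0.518, -0.481, 0.518, -0.481]
contact_force: [0.3, 0.3, -1.9]
opening: 0.671
```

```bash
python3 -c "
from h import *
to(.4527,.260,.037)
snap('wrist','w17',lb((.5185,.2562,-.062,.074)),[],1)
"
```

```text
t 38.73 pos [0.4655 0.2586 0.0372] yaw -4.22 F [ 0.3  0.3 -1.9] op 57.3 units [ 0.01 -0.51 -0.02]
```

View pics/w17.png

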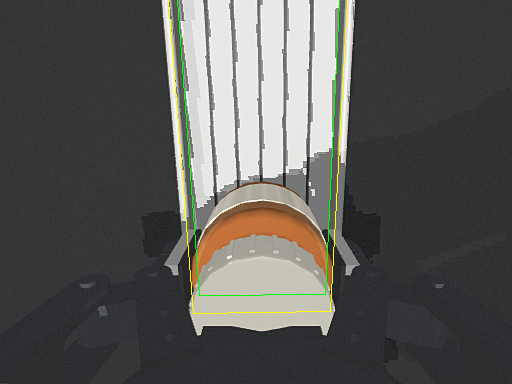

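Emit:
{"method": "move_arm", "body": {"commands": [0.04,0,0,0,0,0,0,0]}}

```text
time: 39.02
eef_pos: [0.4657, 0.2588, 0.0367]
tcp_rot: [0.518, 0.481, -0.518, 0.481]
contact_force: [-0.3, 0.0, -1.4]
opening: 0.669
```

Emit:
{"method": "move_arm", "body": {"commands": [0.03,0,0,0,0,0,0,0]}}

```text
time: 39.28
eef_pos: [0.4657, 0.2588, 0.0366]
tcp_rot: [-0.518, -0.481, 0.518, -0.481]
contact_force: [-2.7, -1.1, 5.7]
opening: 0.671
```

Emit:
{"method": "move_arm", "body": {"commands": [0,-0.15,0,0,0,-0.1,0,0,0,-0.06,0,0,0,0,0,0]}}

```text
time: 39.78
eef_pos: [0.459, 0.2597, 0.0367]
tcp_rot: [0.519, 0.481, -0.517, 0.482]
contact_force: [3.5, 0.1, 3.7]
opening: 0.666
```

Emit:
{"method": "move_arm", "body": {"commands": [0,-0.06,0,0,0,0,0,0]}}

```text
time: 40.02
eef_pos: [0.4575, 0.2598, 0.0367]
tcp_rot: [0.519, 0.481, -0.517, 0.482]
contact_force: [4.5, 1.1, 5.3]
opening: 0.67
```

Emit:
{"method": "move_arm", "body": {"commands": [0,-0.06,0,0,0,0,0,0]}}

```text
time: 40.28
eef_pos: [0.456, 0.2598, 0.0367]
tcp_rot: [0.519, 0.481, -0.517, 0.482]
contact_force: [5.0, -0.2, 5.3]
opening: 0.668
```

Emit:
{"method": "move_arm", "body": {"commands": [0,-0.06,0,0,0,0,0,0]}}

```text
time: 40.52
eef_pos: [0.4545, 0.2599, 0.0367]
tcp_rot: [0.519, 0.481, -0.517, 0.482]
contact_force: [5.0, 0.1, 4.6]
opening: 0.673
```

Emit:
{"method": "move_arm", "body": {"commands": [0,-0.06,0,0,0,0,0,0]}}

```text
time: 40.78
eef_pos: [0.453, 0.26, 0.0367]
tcp_rot: [0.519, 0.481, -0.517, 0.482]
contact_force: [5.5, -1.0, 5.0]
opening: 0.674
```

Emit:
{"method": "move_arm", "body": {"commands": [0,-0.04,0,0,0,0,0,0]}}

```text
time: 41.02
eef_pos: [0.4526, 0.2601, 0.0368]
tcp_rot: [0.519, 0.48, -0.517, 0.482]
contact_force: [6.0, 0.0, 4.6]
opening: 0.666
```

Emit:
{"method": "move_arm", "body": {"commands": [0,-0.05,0,0,0,0,0,0]}}

```text
time: 41.28
eef_pos: [0.4524, 0.2601, 0.037]
tcp_rot: [0.52, 0.48, -0.516, 0.483]
contact_force: [9.0, -1.4, 2.7]
opening: 0.67
```

Emit:
{"method": "move_arm", "body": {"commands": [0,-0.05,0,0,0,0,0,0]}}

```text
time: 41.52
eef_pos: [0.4522, 0.2601, 0.0372]
tcp_rot: [0.521, 0.479, -0.515, 0.484]
contact_force: [11.2, -2.0, 1.6]
opening: 0.665
```

Emit:
{"method": "move_arm", "body": {"commands": [0,-0.05,0,0,0,0,0,0]}}

```text
time: 41.78
eef_pos: [0.4519, 0.2601, 0.0374]
tcp_rot: [0.521, 0.479, -0.514, 0.484]
contact_force: [12.7, -2.9, -0.2]
opening: 0.67
```

Emit:
{"method": "move_arm", "body": {"commands": [0,0.08,0,0,0,0,0,0]}}

```text
time: 42.02
eef_pos: [0.4524, 0.2601, 0.037]
tcp_rot: [0.52, 0.48, -0.516, 0.483]
contact_force: [9.5, -2.1, 2.1]
opening: 0.667
```

Emit:
{"method": "move_arm", "body": {"commands": [0,0,0,0,0,0,0,0,0,0,0,0,0,0,0,0,0,0,0,0], "jaw": 82}}

```text
time: 42.65
eef_pos: [0.4488, 0.26, 0.0357]
tcp_rot: [-0.518, -0.481, 0.518, -0.481]
contact_force: [-0.1, 0.7, 0.9]
opening: 0.959
```

Emit:
{"method": "move_arm", "body": {"commands": [-0.5,0,0,0,-1,0,0,0,-1,0,0,0,-1,0,0,0,-1,0,0,0,-1,0,0,0,-1,0,0,0,-0.5,0,0,0,0,0,0,0]}}

```text
time: 43.78
eef_pos: [0.4496, 0.2602, 0.2122]
tcp_rot: [0.519, 0.481, -0.517, 0.482]
contact_force: [0.3, -0.4, 0.1]
opening: 0.96
```

```bash
python3 -c "
from h import *
to(.5114,.0554,.212)
snap('wrist','w18',lb((.5185,.2562,-.062,.074)),[(.4522,.260,.08)],1.5)
"
```

```text
t 43.77 pos [0.4496 0.2602 0.2122] yaw -4.21 F [ 0.3 -0.4  0.1] op 82.0 units [0.01 3.07 7.99]
```

View pics/w18.png

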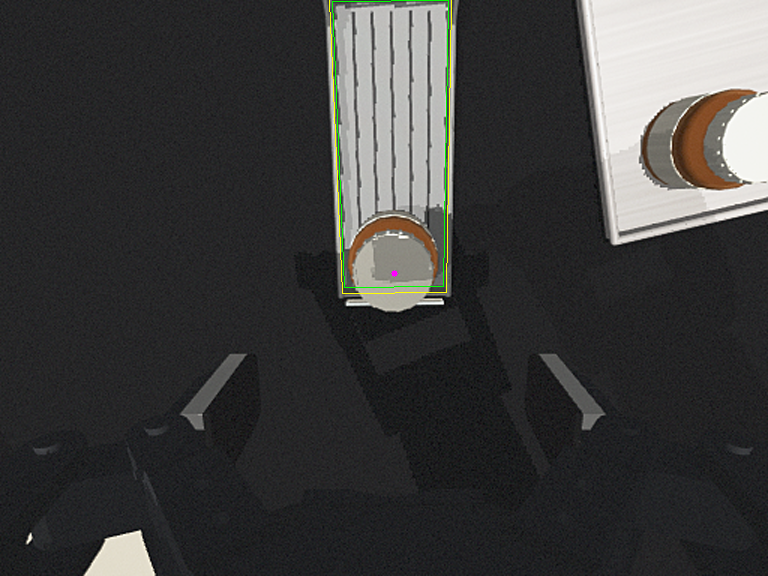

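Emit:
{"method": "move_arm", "body": {"commands": [0,0.3,0.5,0,0,0.4,1,0,0,0.4,1,0,0,0.4,1,0,0,0.4,1,0,0,0.4,1,0,0,0.4,1,0,0,0.37,0.9,0,0,0,0.6,0,0,0,0,0,0,0,0,0]}}

```text
time: 45.2
eef_pos: [0.5106, 0.0552, 0.2105]
tcp_rot: [-0.518, -0.482, 0.518, -0.481]
contact_force: [0.1, -0.4, -0.7]
opening: 0.961
```

```bash
python3 -c "
from h import *
to(.5114,.0558,.036)
snap('wrist','w19',[],[(.5114,.0554,.079)],1.5)
"
```

```text
t 45.2 pos [0.5106 0.0552 0.2105] yaw -4.21 F [ 0.1 -0.4 -0.7] op 82.1 units [ 6.98  0.04 -0.02]
```

View pics/w19.png

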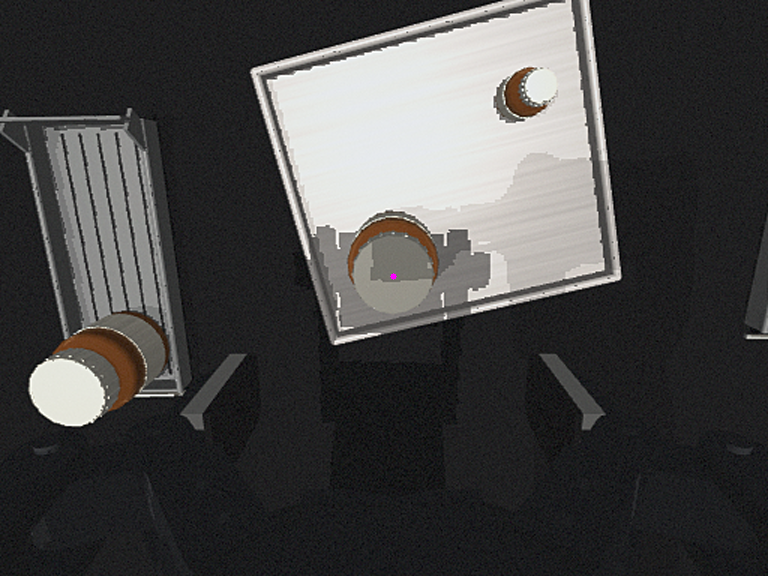

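Emit:
{"method": "move_arm", "body": {"commands": [0.6,0.03,0,0,1,0,0,0,1,0,0,0,1,0,0,0,1,0,0,0,1,0,0,0,0.7,0,0,0,0.4,0,0,0,0.2,0,0,0,0,0,0,0,0,0,0,0]}}

```text
time: 46.62
eef_pos: [0.5124, 0.0548, 0.0391]
tcp_rot: [0.518, 0.481, -0.518, 0.482]
contact_force: [0.2, -0.1, -0.3]
opening: 0.956
```

Emit:
{"method": "move_arm", "body": {"commands": [0,0,0,0,0,0,0,0,0,0,0,0,0,0,0,0,0,0,0,0], "jaw": 48, "force": 30}}

```text
time: 47.25
eef_pos: [0.5123, 0.0549, 0.0391]
tcp_rot: [0.518, 0.481, -0.518, 0.482]
contact_force: [-0.8, 1.5, 6.6]
opening: 0.667
```

Emit:
{"method": "move_arm", "body": {"commands": [-0.1,0,0,0,-0.4,0,0,0,-0.8,0,0,0,-0.8,0,0,0,-0.5,0,0,0,0,0,0,0]}}

```text
time: 48.0
eef_pos: [0.5123, 0.0548, 0.1043]
tcp_rot: [0.519, 0.481, -0.518, 0.482]
contact_force: [-0.1, -0.3, -1.9]
opening: 0.667
```

```bash
python3 -c "
from h import *
to(.5155,.2562,.1)
snap('wrist','w20',[],[],1)
"
```

```text
t 48.0 pos [0.5123 0.0548 0.1043] yaw -4.21 F [-0.1 -0.3 -1.9] op 56.9 units [ 0.17 -0.47 -8.05]
```

View pics/w20.png

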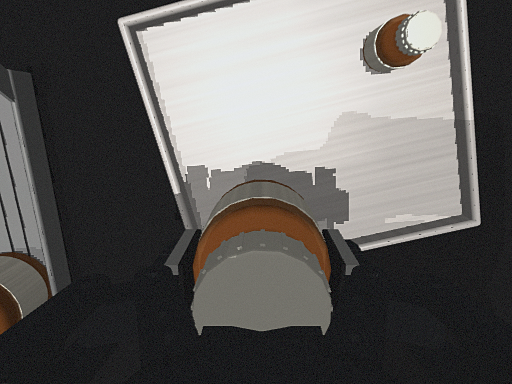

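Emit:
{"method": "move_arm", "body": {"commands": [0,0,-0.5,0,0,-0.05,-1,0,0,-0.05,-1,0,0,-0.06,-1,0,0,-0.06,-1,0,0,-0.06,-1,0,0,-0.06,-1,0,0,-0.06,-0.9,0,0,-0.05,-0.65,0,0,0,0,0,0,0,0,0]}}

```text
time: 49.42
eef_pos: [0.515, 0.256, 0.1029]
tcp_rot: [-0.518, -0.481, 0.518, -0.481]
contact_force: [-0.6, -0.9, -2.5]
opening: 0.667
```

```bash
python3 -c "
from h import *
to(.516,.2564,.0401)
snap('wrist','w21',lb((.5185,.2562,-.062,.074)),[],1)
"
```

```text
t 49.42 pos [0.515  0.256  0.1029] yaw -4.21 F [-0.6 -0.9 -2.5] op 56.9 units [ 2.51  0.04 -0.02]
```

View pics/w21.png

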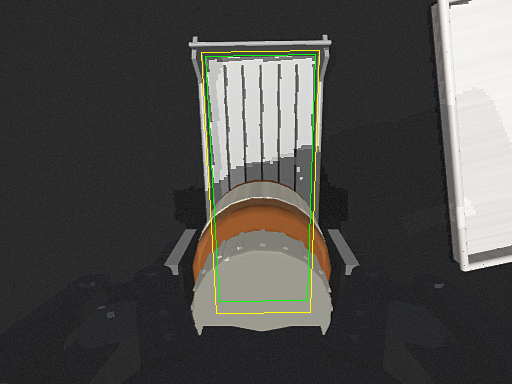

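Centred. Lower.

Emit:
{"method": "move_arm", "body": {"commands": [0.5,0.06,0,0,0.6,0,0,0,0.5,0,0,0,0.4,0,0,0,0.2,0,0,0,0.1,0,0,0,0,0,0,0]}}

```text
time: 50.35
eef_pos: [0.517, 0.2563, 0.046]
tcp_rot: [0.518, 0.481, -0.518, 0.481]
contact_force: [0.7, -0.0, -1.7]
opening: 0.664
```

Emit:
{"method": "move_arm", "body": {"commands": [0.05,0,0,0,0.04,0,0,0,0,0,0,0]}}

```text
time: 50.72
eef_pos: [0.5168, 0.2563, 0.0437]
tcp_rot: [0.518, 0.481, -0.518, 0.481]
contact_force: [-0.1, 0.0, -1.4]
opening: 0.671
```

Emit:
{"method": "move_arm", "body": {"commands": [0.04,0,0,0,0,0,0,0]}}

```text
time: 50.98
eef_pos: [0.5167, 0.2562, 0.0425]
tcp_rot: [-0.518, -0.481, 0.518, -0.481]
contact_force: [1.2, 1.2, -2.2]
opening: 0.672
```

Emit:
{"method": "move_arm", "body": {"commands": [0.04,0,0,0,0,0,0,0]}}

```text
time: 51.22
eef_pos: [0.5167, 0.2562, 0.0415]
tcp_rot: [-0.518, -0.481, 0.518, -0.481]
contact_force: [0.2, -0.2, -1.9]
opening: 0.665
```

Emit:
{"method": "move_arm", "body": {"commands": [0.04,0,0,0,0,0,0,0]}}

```text
time: 51.48
eef_pos: [0.5167, 0.2562, 0.0404]
tcp_rot: [-0.518, -0.481, 0.518, -0.481]
contact_force: [0.9, 0.4, -1.0]
opening: 0.668
```

Emit:
{"method": "move_arm", "body": {"commands": [0.03,0,0,0,0,0,0,0]}}

```text
time: 51.72
eef_pos: [0.5168, 0.2563, 0.0402]
tcp_rot: [-0.518, -0.481, 0.518, -0.481]
contact_force: [-0.4, -0.7, 1.2]
opening: 0.669
```

Emit:
{"method": "move_arm", "body": {"commands": [0.03,0,0,0,0,0,0,0]}}

```text
time: 51.98
eef_pos: [0.5168, 0.2563, 0.0401]
tcp_rot: [-0.518, -0.481, 0.518, -0.481]
contact_force: [-3.4, -1.3, 5.7]
opening: 0.67
```

Emit:
{"method": "move_arm", "body": {"commands": [0,0,0,0,0,0,0,0,0,0,0,0,0,0,0,0,0,0,0,0], "jaw": 82}}

```text
time: 52.6
eef_pos: [0.5168, 0.2562, 0.039]
tcp_rot: [-0.518, -0.481, 0.518, -0.481]
contact_force: [-0.0, -0.1, 0.1]
opening: 0.959
```

Emit:
{"method": "move_arm", "body": {"commands": [-0.5,0,0,0,-1,0,0,0,-1,0,0,0,-1,0,0,0,-1,0,0,0,-1,0,0,0,-1,0,0,0,-0.5,0,0,0,0,0,0,0]}}

```text
time: 53.72
eef_pos: [0.5173, 0.2564, 0.2155]
tcp_rot: [0.519, 0.481, -0.517, 0.482]
contact_force: [0.1, -0.8, 0.1]
opening: 0.964
```

```bash
python3 -c "
from h import *
to(.45,.1,.3)
J=(.5185,.2562,-.062,.074)
snap('wrist','w22',lb(J),[(.4522,.260,.08),(.5165,.2565,.08)],1.5)
snap('top','t22',[],[],1.5)
snap('scene','s22',[],[],1.5)
"
```

```text
t 53.73 pos [0.5173 0.2564 0.2155] yaw -4.21 F [ 0.1 -0.8  0.1] op 82.4 units [-3.39 -2.22  6.43]
```

View pics/w22.png

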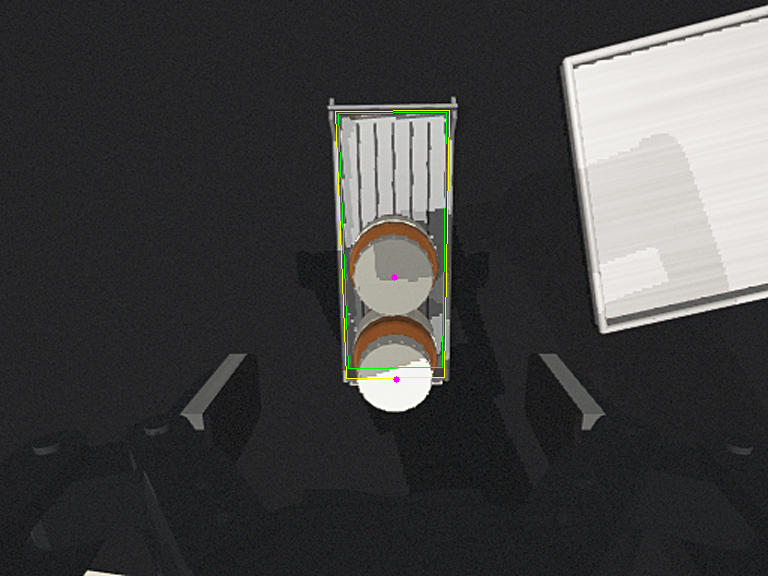

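View pics/t22.png

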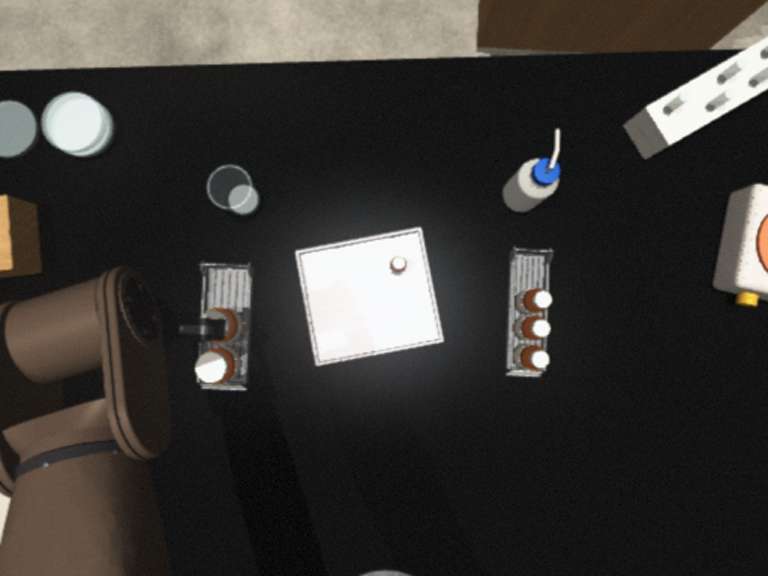

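View pics/s22.png

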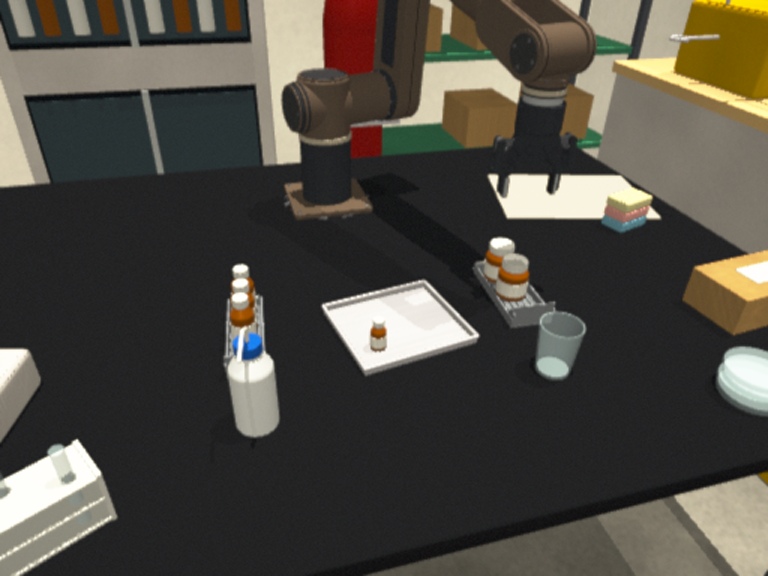

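```bash
python3 -c "
from h import *
im=cv2.imread('pics/t22_raw.png')
a=cv2.resize(im[170:262,330:372],None,fx=6,fy=6,interpolation=cv2.INTER_CUBIC)
b=cv2.resize(im[170:262,126:172],None,fx=6,fy=6,interpolation=cv2.INTER_CUBIC)
im=cv2.imread('pics/s22_raw.png')
c=cv2.resize(im[155:247,140:190],None,fx=6,fy=6,interpolation=cv2.INTER_CUBIC)
cv2.imwrite('pics/z22.png',cv2.hconcat([a,b,c[:552]]))"
```

```text
(no output)
```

View pics/z22.png

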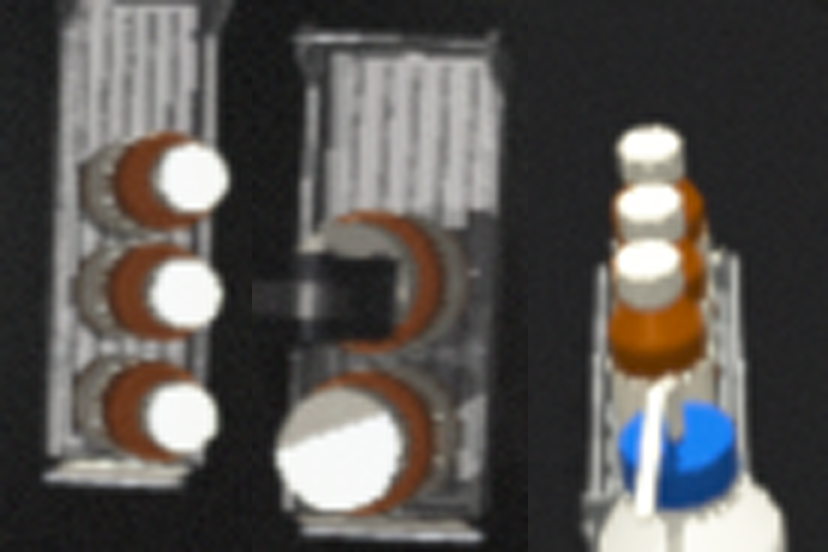

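Emit:
{"method": "move_arm", "body": {"commands": [0,-0.6,0,0,0,-0.8,0,0,0,-0.8,0,0,0,-0.8,0,0,0,-0.8,0,0,0,-0.8,0,0,0,-0.8,0,0,0,-0.6,0,0,0,0,0,0,0,0,0,0]}}

```text
time: 55.12
eef_pos: [0.3674, 0.2673, 0.2142]
tcp_rot: [0.518, 0.481, -0.518, 0.481]
contact_force: [0.1, -0.7, -0.2]
opening: 0.956
```

```bash
python3 -c "
from h import *
to(.365,-.240,.22)
J=(.5185,.2562,-.062,.074)
snap('wrist','w23',[],[],1.5)
"
```

```text
t 55.12 pos [0.3674 0.2673 0.2142] yaw -4.21 F [ 0.1 -0.7 -0.2] op 81.7 units [-0.23  1.39 20.24]
```

View pics/w23.png

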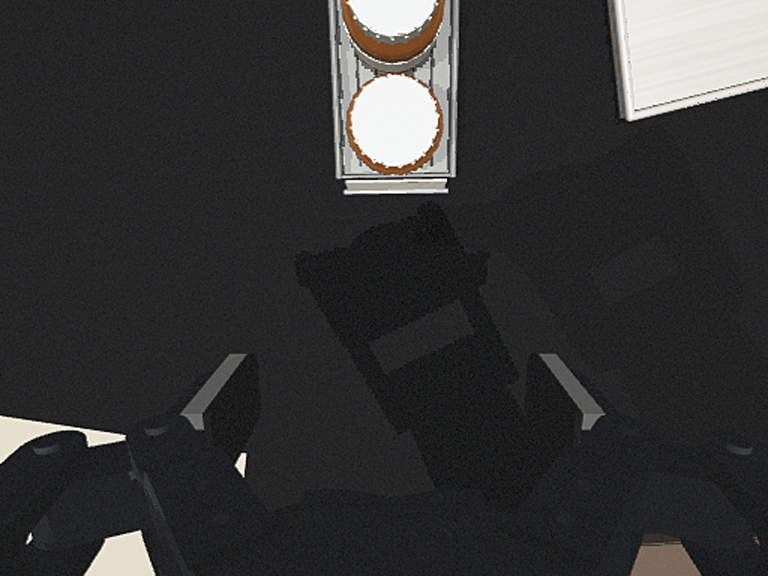

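Emit:
{"method": "move_arm", "body": {"commands": [0,0.8,0.6,0,0,0.9,1,0,0,0.9,1,0,0,0.9,1,0,0,0.5,1,0,0,0.5,1,0,0,0.3,1,0,0,0.2,1,0,0,0,1,0,0,0,1,0,0,0,1,0,0,0,1,0,0,0,1,0,0,-0.3,1,0,0,-0.4,1,0,0,-0.5,1,0,0,-0.6,1,0,0,-0.8,1,0,0,-0.5,1,0,0,-0.5,1,0]}}

```text
time: 57.68
eef_pos: [0.3656, -0.2254, 0.2142]
tcp_rot: [-0.518, -0.481, 0.518, -0.481]
contact_force: [-0.2, -0.9, -0.3]
opening: 0.957
```

Emit:
{"method": "move_arm", "body": {"commands": [0,0,0.6,0,0,0,0,0]}}

```text
time: 57.92
eef_pos: [0.3653, -0.2399, 0.2142]
tcp_rot: [0.519, 0.481, -0.518, 0.481]
contact_force: [-0.5, 1.0, 0.5]
opening: 0.963
```

```bash
python3 -c "
from h import *
to(.365,-.240,.22)
snap('wrist','w24',[],[],1.5)
im=cv2.imread('pics/w24_raw.png');cv2.imwrite('pics/w24z.png',cv2.resize(im[0:150,200:330],None,fx=4,fy=4,interpolation=cv2.INTER_CUBIC))
"
```

```text
t 57.92 pos [ 0.3653 -0.2399  0.2142] yaw -4.32 F [-0.5  1.   0.5] op 82.2 units [-0.23 -0.01  0.01]
```

View pics/w24z.png

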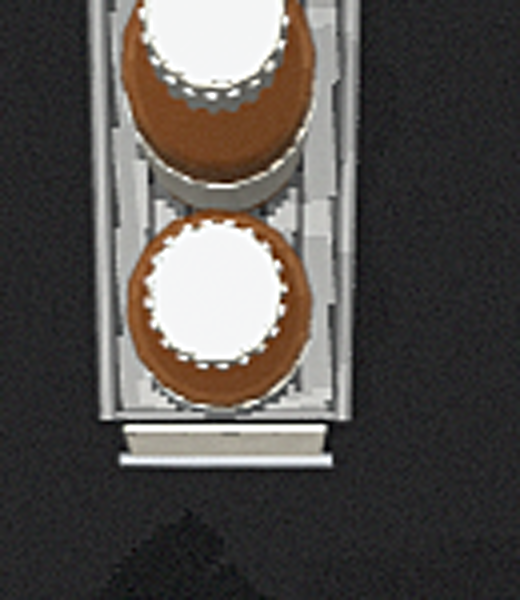

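```bash
python3 -c "
from plant import ctrl
print(ctrl.sign_off())"
```

```text
the job is handed in; nothing more can be done
None
```

I restocked both lanes in the order asked and handed the job in at about 58 s of the 120 s allowed.

- **Old stock:** I lifted the old bottle and the old jar a few millimetres. I carried each to the front of its lane, lowered it and slid it gently against the front stop. The wrist force rose to about 7 N for the bottle and about 13 N for the jar.
- **New stock:** Both new bottles stand behind the old bottle, and the new jar stands behind the old jar. Each was lowered in steps of about 1 mm until the wrist force showed it was on the lane floor, then released. The gaps between neighbours are about 5 to 7 mm.

**Last checks:**
- The last top and scene views show three bottles and two jars upright in their lanes.
- The vial, beaker and wash bottle stand where they were, judged by eye.
- Wrist views from above the front stops show no visible gap at the old bottle and at most about 1 mm at the old jar.
- The gripper was touching nothing at hand-in.

**Disagreements:** My first estimates of the lane positions were off from the wrist views by up to about 3 mm, so I corrected them before placing anything. No check failed.

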